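# Sort the finds from the machines on the laundry-room counter

## Robot

A 6-joint arm with a two-finger parallel gripper is mounted at the origin on the work surface. World frame = base frame: x ahead of the robot, y to its left, z up, the work surface at z = 0. Lengths are in m, angles in degrees, forces in N, time in s.
With the tool pointing down it reaches from about 0.35 to 0.875 m from the base axis. Payload 4.2 kg.
Tool frame: the origin (TCP) lies on the mounting face of the last link; the fingertips stand 182 mm ahead of it and the grasp point (between the pads) lies 164 mm ahead of it (robot.tips_ahead is the distance from the TCP to the fingertips, in m); z points along the fingers, y is the line along which they close (so a half turn about z gives the same grasp; the last joint's range is limited). The gripper opens to 87 mm and grips with 3 to 60 N. Pads are 19 mm wide; open, the fingers measure 117 mm over their backs; the gripper's body (75 mm by 190 mm) begins 51 mm behind the grasp point.
Start: joints at [83.572, 22.042, 0.453, 0, -68.411, -14.817], TCP at [0.226, 0.583, 0.405] pointing down, gripper open.
Joint ranges: [-179.83, 179.83], [-69.29, 118.12], [-61.27, 80.66], [-181.25, 117.63], [-171.15, -9.14], [-177.46, 177.46]. Speed limits (degrees/s): [159.86, 159.86, 180, 180, 180, 180].

## Interface

Orientations are given as a 3x3 rotation matrix whose columns are the frame's x, y, z axes.
In Python, from rig import robot gives the robot as it stands.
- The arm moves only by the shell command python3 -m handwheel 'ROWS'. ROWS is JSON, a list of rows, each an object of numbers: "dx", "dy", "dz": the shift along the tool's x, y, z in cm; "wx", "wy", "wz": the turn, a rotation vector about the tool's x, y, z in rad; "claw": the finger opening in cm, from 0 to 8.7. In form: [{"dx": .., "dy": .., "dz": .., "wx": .., "wy": .., "wz": .., "claw": ..}, ...]. A call has 1 to 5 rows; each row shifts and turns the commanded pose from where the row before left it, along the tool's axes as they then stand; what a row does not reach is not made up. A row lasts 1/10 s, in which the tool goes at most 50 mm and 8.59 degrees, less where a joint would pass 70% of its speed; a pose out of reach is approached as far as the arm can. A call is refused whole if a number of a shift passes 5 or a number of a turn 0.15, either way. A call with a gripper value outside its range is refused whole. The fingers move at their own pace and stop on an object; the grip force is fixed at half the most. Time passes only in rows, so rows that do not move let the fingers close. It gives the time, the measured TCP pose, the force, the opening and the grip force at its end, in the units of the state.
- robot.observe(): the state, without advancing time (a new reading comes with each control period).
- robot.get_image(name): name is "scene" or "top" or "wrist"; returns a dict with "img" (384x512x3 uint8, red, green, blue), "z_map" (384x512 float32, m along the optical axis (not along the pixel's ray), 0 where there is no reading), "intrinsics" (3x3 intrinsics, pixels), "k1" (the pictures are not rectified: a ray, as slopes to the right and down, at radius r is drawn at 1 + k1 r^2 times it, then the intrinsics apply), "R" (3x3) and "t" (3): a world point X has camera coordinates R X + t; the wrist camera has in their place "mount" (4x4, takes a point from camera to tool coordinates, whose origin is the TCP and whose axes are the flange's). Camera axes: x right, y down, z forward; pixel columns grow to the right and rows downward; lengths in m; the calibration is good to about 2 mm. A picture is of the moment at which its call begins: read the wrist's pose just before it.
- robot.hand_in(): hands the job in; it is judged then, once.
The state is a dict: "time": time; "joint_positions": joint angles; "qd": joint speeds; "joint_efforts": joint torques, N m; "position": TCP position; "eef_rot": TCP orientation; "contact_force": force on the tool from outside, world axes, zero at the start; "torque": the same for the moment, N m; "width": finger opening in m; "grasp_force": force on a finger pad.
Only numpy, scipy, OpenCV 4.12 (cv2) and the standard library are available. Lean on these libraries where they do the work, as an engineer would, in place of code of your own. Each camera call takes 0.05 s, during which the arm holds its last target. There are 200 camera calls.

## Task

Sort the odds and ends left on the folding counter: lay both clothes pegs in the wooden peg box, stand both dosing caps mouth down in the grey drip tray to drain, and lay the bar of soap flat in the middle of its blue soap dish. Set the caps and the soap down rather than letting them fall, and leave the amber bottle and the round tin standing where they are.

Things in the scene. Friction and masses are not known exactly. Their poses are not given: they have to be found in the camera images.
- peg_red: Red plastic spring clothes peg lying on its side, 82 mm long (own x, jaws at +x), 13 mm high. Origin: underside, mid-length. From x = -5 to the jaw tips at +41 its sides are parallel, 15 mm apart across own y; behind that two tails spread to 27 mm. Grip across own y about 8 mm ahead of the origin. About 16 g. Yaw at the start within 1.2 rad either way.
- peg_yellow: Yellow plastic spring clothes peg lying on its side, 82 mm long (own x, jaws at +x), 13 mm high. Origin: underside, mid-length. From x = -5 to the jaw tips at +41 its sides are parallel, 15 mm apart across own y; behind that two tails spread to 27 mm. Grip across own y about 8 mm ahead of the origin. About 16 g. Yaw at the start within 1.2 rad either way.
- cap_blue: Blue ribbed plastic dosing cap of a laundry bottle, hollow, standing mouth down on the counter: a round cup 46 mm high, 46 mm across at the mouth (below) and 44 mm at the closed flat top. Origin: centre of its mouth, at the bottom; own z up through the closed top. About 25 g; grip anywhere across its diameter.
- cap_green: Green ribbed plastic dosing cap of a laundry bottle, hollow, standing mouth down on the counter: a round cup 46 mm high, 46 mm across at the mouth (below) and 44 mm at the closed flat top. Origin: centre of its mouth, at the bottom; own z up through the closed top. About 25 g; grip anywhere across its diameter.
- soap: Tan-brown bar of laundry soap lying flat: 52 mm wide (own x), 80 mm long (own y), 28 mm high, rounded edges. Origin: centre of its underside, z up. About 140 g; grip it across its 52 mm width. Starts at any yaw up to 1.2 rad.
- peg_box: Peg box: open brown wooden box, fixed, outside 115 mm (own x) by 160 mm (own y) by 35 mm high, walls and floor 5 mm thick, so inside 105 by 150 mm. Origin: centre of its underside, on the counter. Holds both pegs side by side, each lying along own x.
- drip_tray: Drip tray: shallow grey plastic tray, fixed, outside 110 mm (own x) by 160 mm (own y), rim 12 mm high, 4 mm walls; its floor carries ribs across it whose tops are 8 mm above the counter, and things stand on the ribs. Origin: centre of its underside. Holds both caps side by side along own y.
- soap_dish: Soap dish: small glazed blue dish, fixed, outside 82 mm (own x) by 112 mm (own y), rim 16 mm high, 6 mm walls, so inside 70 by 100 mm; soap lies on ribs whose tops are 10 mm above the counter, its long side along own y. Origin: centre of its underside.
- stain_bottle: Small amber glass bottle with black cap and paper label, 40 mm across, 90 mm high, standing loose on the counter among the things; leave it alone. Origin: centre of its underside.
- button_tin: Round plain steel tin, 49 mm across, 30 mm high, standing loose among the things; leave it alone. Origin: centre of its underside.
There are look-alikes about, which are no part of the job. Of the things that look like the peg_yellow, the smaller one is meant. There is more than one size of the peg_red; the job needs the smaller.

How it is judged:
By the outcome, as a careful person would: the job done as asked, in the order asked, and still so for the second after the job is handed in, with the robot touching nothing.
It also fails if it takes over 128 s, if anything falls off the work surface, if the arm or the gripper's body presses on something with over 40 N, if the wrist force passes 120 N, or if a joint passes its speed limit or range.

## Working session

There is one attempt and no reset: what is moved stays moved. The work goes in short steps, Python scripts to look and compute and a shell command to move; the robot and the scene stay as the last step left them, time stands still between calls to the robot, and variables do not carry over. Pictures are saved under pics/ and viewed, at most 14 in all, crops included, and the job is handed in when it is done.

```bash
ls; mkdir -p pics; cat > h.py <<'E'
import numpy as np,cv2
from rig import robot
def snap(name):
    s=robot.observe(); d=robot.get_image(name)
    if name=='wrist':
        M=np.array(d['mount']); Rw=np.array(s['eef_rot']); 
        d['Rc']=Rw@M[:3,:3]; d['c']=Rw@M[:3,3]+np.array(s['position'])
    else:
        R=np.array(d['R']); d['Rc']=R.T; d['c']=-R.T@np.array(d['t'])
    return d
def rays(d,uv):
    K=np.array(d['intrinsics']); k=d['k1']
    uv=np.array(uv,float).reshape(-1,1,2)
    n=cv2.undistortPoints(uv,K,np.array([k,0,0,0,0.])).reshape(-1,2)
    return np.c_[n,np.ones(len(n))]@d['Rc'].T
def plane(d,uv,z):
    r=rays(d,uv); return d['c']+r*((z-d['c'][2])/r[:,2])[:,None]
def save(d,fn,crop=None,f=1.5):
    im=d['img'][:,:,::-1]
    if crop: x0,y0,x1,y1=crop; im=im[y0:y1,x0:x1]
    cv2.imwrite('pics/'+fn,cv2.resize(im,None,fx=f,fy=f,interpolation=cv2.INTER_CUBIC))
E
python3 - <<'E'
from h import *
for n in ['top','scene']:
    d=snap(n); save(d,n+'1.png'); np.savez(n+'.npz',**d)
    print(n,d['intrinsics'],d['k1'],d['c'],d['Rc'])
print(robot.observe())
E
```

```text
pics
top [[363.78883239   0.         255.64863222]
 [  0.         363.78883239 191.65487433]
 [  0.           0.           1.        ]] 0.011060141257793995 [0.30887276 0.0215083  1.04828602] [[ 0.00298099 -0.98123344  0.19280056]
 [-0.99932669 -0.00997367 -0.03530859]
 [ 0.03656889 -0.19256549 -0.98060249]]
scene [[378.04915749   0.         258.02315106]
 [  0.         378.04915749 189.44234908]
 [  0.           0.           1.        ]] -0.02715506744119974 [1.00237826 0.14734619 0.74239548] [[-0.25953814  0.78001391 -0.56940167]
 [ 0.96573231  0.21025402 -0.15216554]
 [ 0.00102775 -0.58938235 -0.80785357]]
{'time': 0.1, 'joint_positions': array([ 8.35714126e+01,  2.20871151e+01,  3.90164657e-01, -2.26430290e-02,
       -6.84099559e+01, -1.48176210e+01]), 'qd': array([-0.09349576, -0.02685018,  0.15392972,  0.15559635,  0.08518496,
        0.01619211]), 'joint_efforts': array([-3.68827668e-04, -3.91687524e+01,  1.87936592e+01,  4.23183426e+00,
        1.35187534e-02, -7.37043842e-05]), 'position': array([0.22638466, 0.58238744, 0.40378503]), 'eef_rot': array([[ 9.31979057e-01, -3.62511666e-01, -5.74066449e-04],
       [-3.62512100e-01, -9.31977302e-01, -1.81296483e-03],
       [ 1.22204000e-04,  1.89775128e-03, -9.99998192e-01]]), 'contact_force': array([-0.7122136 ,  0.50656456, -0.08119082]), 'torque': array([0.00022622, 0.05320065, 0.04295062]), 'grasp_force': 0.0, 'width': 0.08729813307530702}
```

View pics/top1.png

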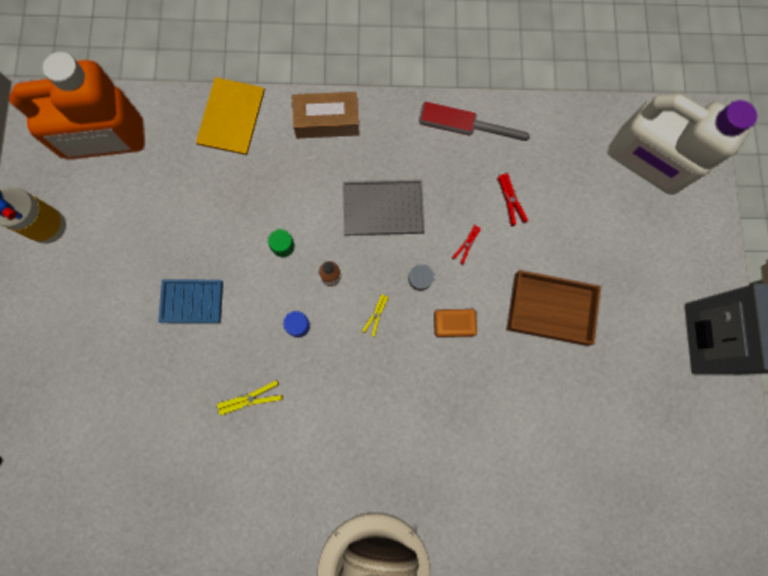

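View pics/scene1.png

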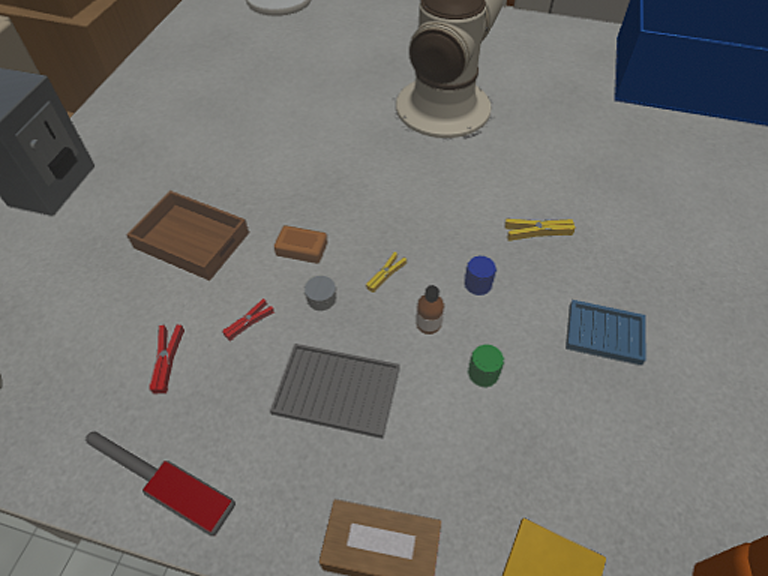

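Top view (768x576 px) candidates:
- **Red:** small peg (467,244), larger peg (512,199), red brush (448,118).
- **Yellow:** small peg (375,315), larger peg (250,398), yellow cloth (231,115).
- **Green and blue caps:** (281,242) and (296,324).
- **Soap:** (456,322), with the wooden block at (325,113) and the peg box as similar colours.
- **Drip tray:** (384,207).
- **Soap dish:** (191,301).

I choose the smaller pegs and will check them in one crop.

```bash
cat > m.py <<'E'
from h import *
# seeds in top 512x384 px ; (hue ranges, smin), plane z
def mask(d,hr,smin=90,vmin=40,vmax=255):
    hsv=cv2.cvtColor(d['img'],cv2.COLOR_RGB2HSV); m=np.zeros(hsv.shape[:2],np.uint8)
    for lo,hi in hr: m|=cv2.inRange(hsv,(lo,smin,vmin),(hi,255,vmax))
    return m
H=dict(red=[(0,5),(172,180)],yellow=[(25,33)],blue=[(112,130)],green=[(50,75)],soap=[(8,16)],dish=[(95,111)])
def blobs(d,c,smin=90,amin=30):
    cs,_=cv2.findContours(mask(d,H[c],smin),cv2.RETR_EXTERNAL,cv2.CHAIN_APPROX_NONE)
    return [k.reshape(-1,2) for k in cs if cv2.contourArea(k)>amin]
def rect(d,c,z):
    P=plane(d,c,z)[:,:2]; (x,y),(w,h),a=cv2.minAreaRect((P*1000).astype(np.float32))
    if w<h: w,h,a=h,w,a+90
    return np.round([x,y,w,h,(a+90)%180-90],1)   # a: long axis from world x, deg
E
python3 - <<'E'
from m import *
Z=dict(red=.013,yellow=.013,blue=.03,green=.03,soap=.02,dish=.016)
for n in ['top','scene']:
    d=dict(np.load(n+'.npz')); d['k1']=float(d['k1'])
    for c in Z:
        for k in blobs(d,c,130 if c in('red','soap') else 90):
            r=rect(d,k,Z[c])
            if 15<r[2]<230: print(n,c,(k.mean(0)*1.5).astype(int),r)
d=dict(np.load('top.npz')); save(d,'crop.png',(225,105,415,245),4)
E
```

```text
top red [465 245] [ 603.7 -181.4   83.    23.7  -31.4]
top red [  8 212] [650.8 707.4  25.8  17.5  46.9]
top red [511 201] [ 698.3 -269.2  107.3   35.1   19.5]
top red [447 115] [ 876.1 -147.1  107.3   42.1   77.2]
top yellow [252 398] [300.4 232.5 117.7  34.9 -71.5]
top yellow [374 317] [459.4  -3.1  81.7  25.6 -26.2]
top blue [295 323] [440.8 149.1  45.4  44.6   1.7]
top green [280 241] [595.5 183.4  53.5  43.5  28.5]
top soap [454 322] [ 446.  -152.6   78.3   49.   -89.6]
top soap [554 307] [ 475.9 -344.4  166.6  118.5   79.3]
top soap [329 272] [539.   88.4  33.5  30.1 -74.8]
top soap [323 112] [871.2 104.6 130.   91.5 -85.2]
top dish [189 300] [482.9 350.7 112.8  77.9 -89.6]
scene red [186 495] [ 871.  -149.3  107.5   42.4   77.5]
scene red [166 360] [ 699.8 -267.2  109.6   26.7   13.2]
scene red [160 338] [ 672.5 -289.1   47.5   10.5   25.4]
scene red [249 317] [ 608.2 -177.5   80.4   29.9  -29. ]
scene yellow [387 267] [462.7   2.8  80.5  25.1 -17.3]
scene yellow [546 225] [297.5 234.  115.   20.  -67.2]
scene blue [478 276] [443.9 148.1  76.2  44.3  -3.7]
scene green [489 364] [594.7 189.   58.6  44.7  40.6]
scene soap [735 561] [780.6 513.1 110.4  37.3 -60.3]
scene soap [299 239] [ 441.3 -153.7   75.8   48.3  -87.6]
scene dish [607 329] [484.  350.8 110.   82.2 -89.9]
```

View pics/crop.png

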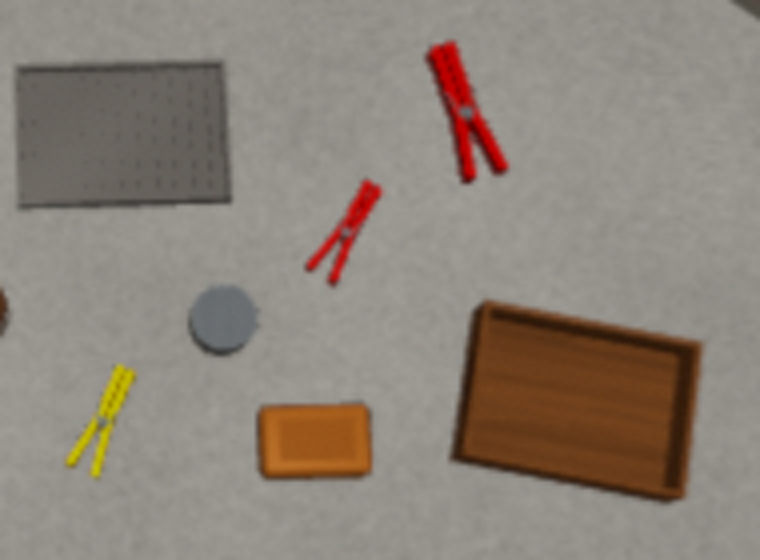

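The crop confirms it: the small red peg at crop (343,232) and the small yellow peg at (102,420), both about 82 mm long. The larger red one at (467,110) measures 107 mm. The tray's corners in the crop are (16,65), (223,62), (231,205) and (19,208). The box's corners are (487,302), (700,343), (683,498) and (452,460).

```bash
cat > p.py <<'E'
import sys,numpy as np
from rig import robot
from scipy.spatial.transform import Rotation as Ro
# target x y ztip(mm) yaw(deg): prints wz then shifts (cm) along tool axes after the turn
x,y,z,a=map(float,sys.argv[1:5]); s=robot.observe(); R=s['eef_rot']; p=s['position']; L=robot.tips_ahead
a=np.radians(a); T=np.c_[[np.cos(a),np.sin(a),0],[np.sin(a),-np.cos(a),0],[0,0,-1]]
t=np.array([x,y,z])/1e3+[0,0,L]
print('t',s['time'],'tip',np.round((p+R[:,2]*L)*1e3,1),'yaw',round(np.degrees(np.arctan2(R[1,0],R[0,0])),1),'w',np.round(Ro.from_matrix(R.T@T).as_rotvec(),3),'d',np.round(T.T@(t-p)*100,2),'q',np.round(s['joint_positions'],0),'width',round(s['width']*1e3,1),'F',np.round(s['contact_force'],1),round(s['grasp_force'],1))
E
python3 - <<'E'
from m import *
d=dict(np.load('top.npz')); d['k1']=float(d['k1'])
C=lambda l:np.array(l)/4+[225,105]
for z,l in [(.012,[(16,65),(223,62),(231,205),(19,208)]),(.035,[(487,302),(700,343),(683,498),(452,460)])]: print(rect(d,C(l),z))
E
python3 p.py 600 -175 170 -30
```

```text
[674.2 -15.5 157.5 112.5 -88.1]
[ 472.2 -339.3  164.8  118.1   79.6]
t 0.1 tip [226.3 582.1 221.6] yaw -21.3 w [ 0.002 -0.     0.153] d [70.23 46.91  5.16] q [ 84.  22.   0.  -0. -68. -15.] width 87.3 F [-0.7  0.5 -0.1] 0.0
```

```bash
python3 -m handwheel '[{"wz":0.15,"dz":2},{"dx":3.9,"dy":2.6,"dz":2},{"dx":3.9,"dy":2.6},{"dx":3.9,"dy":2.6},{"dx":3.9,"dy":2.6}]' >/dev/null
for i in 1 ; do python3 -m handwheel '[{"dx":3.9,"dy":2.6},{"dx":3.9,"dy":2.6},{"dx":3.9,"dy":2.6},{"dx":3.9,"dy":2.6},{"dx":3.9,"dy":2.6}]' >/dev/null; done
python3 p.py 600 -175 170 -30
```

```text
t 0.1 tip [226.3 582.1 221.6] yaw -21.3 w [ 0.002 -0.     0.153] d [70.23 46.91  5.16] q [ 84.  22.   0.  -0. -68. -15.] width 87.3 F [-0.7  0.5 -0.1] 0.0invalid input
invalid input
```

```bash
python3 -m handwheel '[{"dx":0,"dy":0,"dz":2,"wx":0,"wy":0,"wz":0.15,"claw":4},{"dx":3.9,"dy":2.6,"dz":2,"wx":0,"wy":0,"wz":0,"claw":4}]'
python3 p.py 600 -175 170 -30
```

```text
time: 0.3
position: [0.2457, 0.5439, 0.3638]
eef_rot: [[0.868, -0.497, 0.0], [-0.497, -0.868, 0.002], [-0.001, -0.002, -1.0]]
contact_force: [0.8, 0.0, -0.9]
width: 0.078
grasp_force: 0.0
t 0.3 tip [245.8 544.3 181.6] yaw -29.8 w [-0.002  0.001  0.004] d [66.63 44.55  1.16] q [ 81.  21.  -7.   0. -62. -21.] width 78.0 F [ 0.8  0.  -0.9] 0.0
```

All keys are required, and that pace works.

```bash
python3 -m handwheel '[{"dx":3.9,"dy":2.6,"dz":0,"wx":0,"wy":0,"wz":0,"claw":4},{"dx":3.9,"dy":2.6,"dz":0,"wx":0,"wy":0,"wz":0,"claw":4},{"dx":3.9,"dy":2.6,"dz":0,"wx":0,"wy":0,"wz":0,"claw":4},{"dx":3.9,"dy":2.6,"dz":0,"wx":0,"wy":0,"wz":0,"claw":4},{"dx":3.9,"dy":2.6,"dz":0,"wx":0,"wy":0,"wz":0,"claw":4}]' >/dev/null
python3 -m handwheel '[{"dx":3.9,"dy":2.6,"dz":0,"wx":0,"wy":0,"wz":0,"claw":4},{"dx":3.9,"dy":2.6,"dz":0,"wx":0,"wy":0,"wz":0,"claw":4},{"dx":3.9,"dy":2.6,"dz":0,"wx":0,"wy":0,"wz":0,"claw":4},{"dx":3.9,"dy":2.6,"dz":0,"wx":0,"wy":0,"wz":0,"claw":4},{"dx":3.9,"dy":2.6,"dz":0,"wx":0,"wy":0,"wz":0,"claw":4}]' >/dev/null
python3 -m handwheel '[{"dx":3.9,"dy":2.6,"dz":0,"wx":0,"wy":0,"wz":0,"claw":4},{"dx":3.9,"dy":2.6,"dz":0,"wx":0,"wy":0,"wz":0,"claw":4},{"dx":3.9,"dy":2.6,"dz":0,"wx":0,"wy":0,"wz":0,"claw":4},{"dx":3.9,"dy":2.6,"dz":0,"wx":0,"wy":0,"wz":0,"claw":4},{"dx":3.9,"dy":2.6,"dz":0,"wx":0,"wy":0,"wz":0,"claw":4}]' >/dev/null
python3 p.py 600 -175 170 -30
python3 - <<'E'
from m import *
d=snap('wrist'); save(d,'w1.png'); print(np.array(d['mount']),d['c'])
for c,z in [('red',.013),('yellow',.013),('soap',.028)]:
    for k in blobs(d,c,130): print(c,(k.mean(0)*1.5).astype(int),rect(d,k,z))
E
```

```text
t 1.8 tip [560.6 -89.9 182.6] yaw -29.9 w [0.    0.001 0.003] d [7.65 5.4  1.26] q [  7.  18. -11.  -0. -61.  53.] width 40.1 F [0.2 1.2 0.2] 0.0
[[-9.48542116e-05 -9.57880808e-01 -2.87166066e-01  7.74842340e-02]
 [ 9.99999950e-01 -1.77843495e-04  2.62909419e-04  1.31126651e-03]
 [-3.02906504e-04 -2.87166026e-01  9.57880776e-01  1.90117754e-02]
 [ 0.00000000e+00  0.00000000e+00  0.00000000e+00  1.00000000e+00]] [ 0.62730421 -0.12965475  0.34569781]
red [464 176] [ 584.4 -181.5   32.2    3.   -21.5]
red [453 143] [ 606.1 -184.7   74.    13.4  -35.6]
red [537  13] [ 657.9 -276.9   25.4    5.5    7.6]
yellow [346 375] [485.9 -17.9  29.5  11.9 -24. ]
soap [519 345] [ 445.1 -159.8   70.7   32.    78. ]
soap [501 320] [ 471.3 -156.6   69.1   13.6  -88.3]
soap [694 199] [ 480.  -322.6  124.   116.1   79.3]
soap [12 29] [826.3  40.   31.   27.3 -40.9]
```

View pics/w1.png

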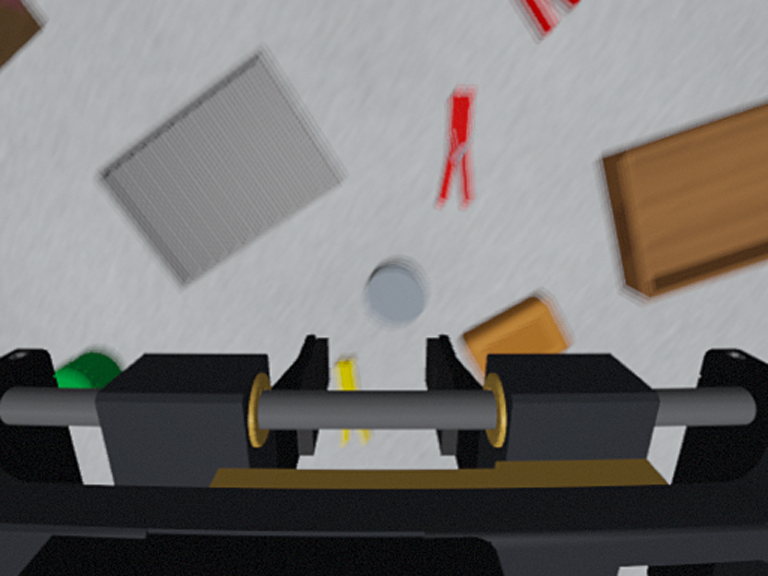

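The wrist picture shows the small red peg at (456,147), blurred by motion. The tray is at (220,170), the tin at (396,292), the soap at (515,335) and the box at (690,200). I'll move closer, let the arm settle and measure again.

```bash
python3 -m handwheel '[{"dx":2,"dy":2.7,"dz":2,"wx":0,"wy":0,"wz":0,"claw":4},{"dx":1,"dy":2.7,"dz":2,"wx":0,"wy":0,"wz":0,"claw":4},{"dx":0,"dy":0,"dz":0,"wx":0,"wy":0,"wz":0,"claw":4},{"dx":0,"dy":0,"dz":0,"wx":0,"wy":0,"wz":0,"claw":4}]' >/dev/null
cat >> m.py <<'E'
def peg(d,c,near,z=.010):
    # merged mask near a point; axis from the jaw part; returns origin, yaw
    ks=[k for k in blobs(d,c,110,8) if np.linalg.norm(plane(d,k.mean(0)[None],z)[0,:2]*1e3-near)<60]
    m=np.zeros(d['img'].shape[:2],np.uint8); cv2.drawContours(m,[k.reshape(-1,1,2) for k in ks],-1,255,-1)
    v,u=np.nonzero(m); P=plane(d,np.c_[u,v],z)[:,:2]*1e3
    a=P.mean(0); w=np.linalg.svd(P-a,full_matrices=False)[2][0]; w*=np.sign(w[0])
    for _ in range(5):
        s=(P-a)@w; lo,hi=s.min(),s.max(); J=P[s>hi-42]; b=J.mean(0); w=np.linalg.svd(J-b,full_matrices=False)[2][0]; w*=np.sign(w[0]); a=b
    n=np.array([-w[1],w[0]]); s=(P-b)@w; t=(J-b)@n
    g=b+w*(s.max()-41+8)
    print(c,'len',round(np.ptp(s),1),'jaw w',round(np.ptp(t),1),'yaw',round(np.degrees(np.arctan2(w[1],w[0])),1),'grip',np.round(g,1),'origin',np.round(g-8*w,1))
E
python3 - <<'E'
from m import *
d=snap('wrist'); save(d,'w2.png'); peg(d,'red',[604,-181])
t=dict(np.load('top.npz')); t['k1']=float(t['k1']); peg(t,'red',[604,-181]); peg(t,'yellow',[460,0])
E
python3 p.py 600 -175 170 -30
```

```text
red len 82.2 jaw w 14.8 yaw -30.6 grip [ 609.4 -186.2] origin [ 602.6 -182.2]
red len 83.4 jaw w 15.5 yaw -29.8 grip [ 611.9 -186.2] origin [ 605.  -182.2]
yellow len 81.7 jaw w 16.1 yaw -23.1 grip [468.3  -4.6] origin [460.9  -1.4]
t 2.3 tip [ 559.7 -149.7  143.1] yaw -29.8 w [ 0.    -0.     0.003] d [ 4.76  0.18 -2.69] q [  1.  22. -13.   0. -56.  59.] width 40.3 F [-0.8  1.1  1.1] 0.0
```

```bash
python3 p.py 610 -186 3 -30.3
```

```text
t 2.3 tip [ 559.7 -149.7  143.1] yaw -29.8 w [ 0.    -0.     0.008] d [ 6.18  0.6  14.01] q [  1.  22. -13.   0. -56.  59.] width 40.3 F [-0.8  1.1  1.1] 0.0
```

```bash
python3 -m handwheel '[{"dx":3.1,"dy":0.3,"dz":2,"wx":0,"wy":0,"wz":0.01,"claw":4},{"dx":3.1,"dy":0.3,"dz":3,"wx":0,"wy":0,"wz":0,"claw":4},{"dx":0,"dy":0,"dz":4,"wx":0,"wy":0,"wz":0,"claw":4},{"dx":0,"dy":0,"dz":2.8,"wx":0,"wy":0,"wz":0,"claw":4},{"dx":0,"dy":0,"dz":1.5,"wx":0,"wy":0,"wz":0,"claw":4}]' | tail -3
python3 -m handwheel '[{"dx":0,"dy":0,"dz":0.6,"wx":0,"wy":0,"wz":0,"claw":4},{"dx":0,"dy":0,"dz":0,"wx":0,"wy":0,"wz":0,"claw":4}]' | tail -3
python3 p.py 610 -186 3 -30.3
python3 -m handwheel '[{"dx":0,"dy":0,"dz":0,"wx":0,"wy":0,"wz":0,"claw":0.5},{"dx":0,"dy":0,"dz":0,"wx":0,"wy":0,"wz":0,"claw":0.5},{"dx":0,"dy":0,"dz":0,"wx":0,"wy":0,"wz":0,"claw":0.5},{"dx":0,"dy":0,"dz":0,"wx":0,"wy":0,"wz":0,"claw":0.5},{"dx":0,"dy":0,"dz":0,"wx":0,"wy":0,"wz":0,"claw":0.5}]'
python3 p.py 474 -371 120 -10.4
```

```text
contact_force: [0.1, 0.1, -0.3]
width: 0.0399
grasp_force: 0.0
contact_force: [0.9, 0.9, 0.5]
width: 0.0401
grasp_force: 0.0
t 3.0 tip [ 610.8 -185.5    4.6] yaw -30.3 w [-0.    -0.001 -0.001] d [-0.03  0.08  0.16] q [ -2.  36. -11.   0. -43.  62.] width 40.1 F [0.9 0.9 0.5] 0.0
time: 3.5
position: [0.6103, -0.1862, 0.1869]
eef_rot: [[0.862, -0.506, 0.001], [-0.506, -0.862, -0.0], [0.001, -0.0, -1.0]]
contact_force: [0.2, 0.7, 2.8]
width: 0.0147
grasp_force: 30.0
t 3.5 tip [ 610.5 -186.2    4.7] yaw -30.4 w [-0.    -0.001 -0.349] d [-10.07  20.64 -11.53] q [ -2.  36. -11.   0. -43.  62.] width 14.7 F [0.2 0.7 2.8] 30.0
```

```bash
python3 -m handwheel '[{"dx":0,"dy":0,"dz":-3.5,"wx":0,"wy":0,"wz":0,"claw":0.5},{"dx":0,"dy":0,"dz":-4,"wx":0,"wy":0,"wz":-0.12,"claw":0.5},{"dx":0,"dy":0,"dz":-4,"wx":0,"wy":0,"wz":-0.12,"claw":0.5},{"dx":0,"dy":0,"dz":0,"wx":0,"wy":0,"wz":-0.11,"claw":0.5},{"dx":-2,"dy":4.1,"dz":0,"wx":0,"wy":0,"wz":0,"claw":0.5}]' >/dev/null
python3 -m handwheel '[{"dx":-2,"dy":4.1,"dz":0,"wx":0,"wy":0,"wz":0,"claw":0.5},{"dx":-2,"dy":4.1,"dz":0,"wx":0,"wy":0,"wz":0,"claw":0.5},{"dx":-2,"dy":4.1,"dz":0,"wx":0,"wy":0,"wz":0,"claw":0.5},{"dx":-2,"dy":4.1,"dz":0,"wx":0,"wy":0,"wz":0,"claw":0.5},{"dx":0,"dy":0,"dz":0,"wx":0,"wy":0,"wz":0,"claw":0.5}]' >/dev/null
python3 -m handwheel '[{"dx":0,"dy":0,"dz":0,"wx":0,"wy":0,"wz":0,"claw":0.5}]' >/dev/null
python3 - <<'E'
from m import *
d=snap('wrist'); save(d,'w3.png')
E
python3 p.py 474 -373 12 -10.4
```

```text
t 4.65 tip [ 474.8 -369.9  118.9] yaw -10.4 w [-0. -0. -0.] d [-0.02  0.32 10.69] q [-23.  25. -11.  -0. -54. 102.] width 14.6 F [-0.2 -0.4  0.5] 30.0
```

View pics/w3.png

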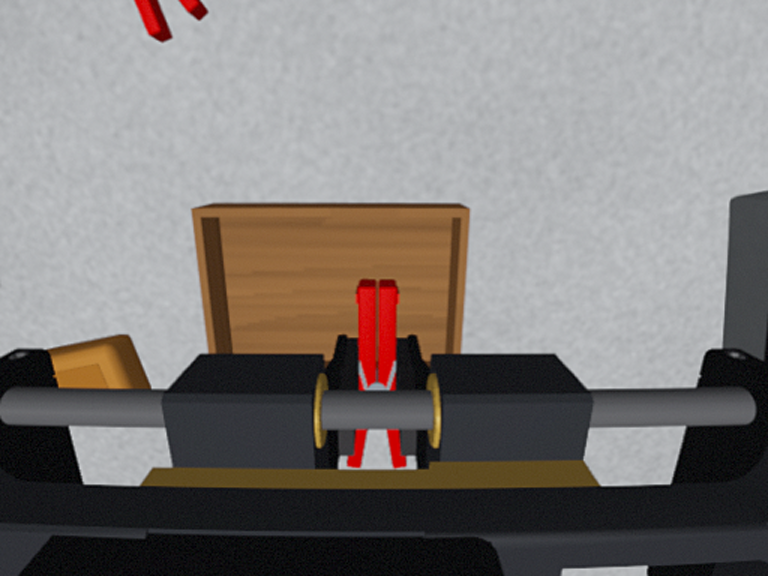

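The red peg is held at (377,370). The box's far top corners are at (193,207) and (469,206), so it is well aligned with the peg.

```bash
python3 - <<'E'
from m import *
d=snap('wrist'); P=plane(d,np.array([(193,207),(469,206)])/1.5,.035)[:,:2]*1e3
u=np.array([.984,-.181]);v=np.array([.181,.984]);print(P,P.mean(0)-57.5*u)
E
python3 -m handwheel '[{"dx":0,"dy":0.3,"dz":4,"wx":0,"wy":0,"wz":0,"claw":0.5},{"dx":0,"dy":0,"dz":4,"wx":0,"wy":0,"wz":0,"claw":0.5},{"dx":0,"dy":0,"dz":1.8,"wx":0,"wy":0,"wz":0,"claw":0.5},{"dx":0,"dy":0,"dz":0.8,"wx":0,"wy":0,"wz":0,"claw":0.5},{"dx":0,"dy":0,"dz":0,"wx":0,"wy":0,"wz":0,"claw":0.5}]'
```

```text
[[ 545.12446181 -276.18396502]
 [ 516.76284528 -432.09666134]] [ 474.36365355 -343.73281318]
time: 5.2
position: [0.4751, -0.3718, 0.1943]
eef_rot: [[0.984, -0.178, -0.002], [-0.178, -0.984, 0.001], [-0.002, -0.0, -1.0]]
contact_force: [-0.2, 0.0, 0.5]
width: 0.0145
grasp_force: 30.0
```

```bash
python3 -m handwheel '[{"dx":0,"dy":0,"dz":0.2,"wx":0,"wy":0,"wz":0,"claw":0.5},{"dx":0,"dy":0,"dz":0,"wx":0,"wy":0,"wz":0,"claw":3.5},{"dx":0,"dy":0,"dz":0,"wx":0,"wy":0,"wz":0,"claw":3.5},{"dx":0,"dy":0,"dz":0,"wx":0,"wy":0,"wz":0,"claw":3.5},{"dx":0,"dy":0,"dz":-3,"wx":0,"wy":0,"wz":0,"claw":3.5}]' | tail -3
python3 -m handwheel '[{"dx":0,"dy":0,"dz":-5,"wx":0,"wy":0,"wz":0,"claw":4},{"dx":0,"dy":0,"dz":-5,"wx":0,"wy":0,"wz":0.1,"claw":4},{"dx":0,"dy":0,"dz":0,"wx":0,"wy":0,"wz":0.12,"claw":4}]' >/dev/null
python3 p.py 428 13 130 -23.1
```

```text
contact_force: [-0.1, 0.1, 0.4]
width: 0.0334
grasp_force: 0.0
t 6.0 tip [ 478.6 -375.5  150.1] yaw -23.1 w [ 0.003 -0.017 -0.001] d [-19.59 -33.7    2.  ] q [-23.  23.  -9.   0. -57.  90.] width 39.6 F [ 0.7 -0.3  0.5] 0.0
```

```bash
python3 -m handwheel '[{"dx":-2.4,"dy":-4.2,"dz":0,"wx":0,"wy":0,"wz":0,"claw":4},{"dx":-2.4,"dy":-4.2,"dz":0,"wx":0,"wy":0,"wz":0,"claw":4},{"dx":-2.4,"dy":-4.2,"dz":0,"wx":0,"wy":0,"wz":0,"claw":4},{"dx":-2.4,"dy":-4.2,"dz":0,"wx":0,"wy":0,"wz":0,"claw":4},{"dx":-2.4,"dy":-4.2,"dz":0,"wx":0,"wy":0,"wz":0,"claw":4}]' >/dev/null
python3 -m handwheel '[{"dx":-2.4,"dy":-4.2,"dz":0,"wx":0,"wy":0,"wz":0,"claw":4},{"dx":-2.4,"dy":-4.2,"dz":1,"wx":0,"wy":0,"wz":0,"claw":4},{"dx":-2.4,"dy":-4.2,"dz":1,"wx":0,"wy":0,"wz":0,"claw":4},{"dx":0,"dy":0,"dz":0,"wx":0,"wy":0,"wz":0,"claw":4},{"dx":0,"dy":0,"dz":0,"wx":0,"wy":0,"wz":0,"claw":4}]' >/dev/null
python3 - <<'E'
from m import *
d=snap('wrist'); save(d,'w4.png'); peg(d,'yellow',[460,-1])
t=snap('top'); save(t,'t4.png',(335,150,425,240),4); peg(t,'red',[470,-370],.015)
E
python3 p.py 468 -4.6 3 -23.1
```

```text
yellow len 81.8 jaw w 15.0 yaw -23.1 grip [464.9  -4.8] origin [457.6  -1.6]
red len 82.8 jaw w 18.2 yaw -11.7 grip [ 477.4 -371.4] origin [ 469.6 -369.8]
t 7.1 tip [428.9  11.1 121.3] yaw -23.0 w [-0.    -0.001  0.002] d [ 4.23 -0.1  11.83] q [ 23.   9. -34.   0. -46.  44.] width 40.0 F [-0.6 -0.   0.3] 0.0
```

View pics/w4.png

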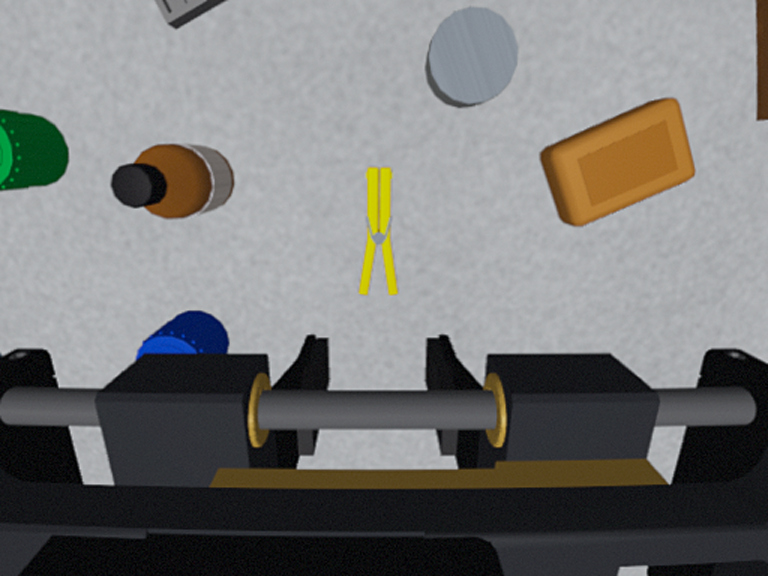

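The yellow peg is at (378,230), the bottle's cap at (139,185) and the soap at (620,160). I'll check how far the gripper body will clear the bottle.

```bash
python3 - <<'E'
from m import *
d=snap('wrist'); P=plane(d,np.array([(139,185),(116,185)])/1.5,.09)[:,:2]*1e3
a=np.radians(-23.1);T=np.array([[np.cos(a),np.sin(a)],[np.sin(a),-np.cos(a)]]);print(P,(P-[465,-4.8])@T.T)
E
python3 -m handwheel '[{"dx":2,"dy":-0.1,"dz":3,"wx":0,"wy":0,"wz":0,"claw":4},{"dx":2,"dy":0,"dz":3,"wx":0,"wy":0,"wz":0,"claw":4},{"dx":0,"dy":0,"dz":0,"wx":0,"wy":0,"wz":0,"claw":4}]' | tail -3
python3 p.py 465.5 -4.8 3.5 -23.1
```

```text
[[532.5472194   81.80998255]
 [536.85467097  91.5858702 ]] [[  28.15107367 -106.16700512]
 [  28.27771665 -116.84904987]]
contact_force: [-1.3, -0.0, -0.4]
width: 0.0403
grasp_force: 0.0
t 7.45 tip [465.3  -5.7  57.6] yaw -23.3 w [ 0.004  0.005 -0.003] d [-0.11 -0.01  5.41] q [ 19.  18. -33.  -0. -38.  47.] width 40.3 F [-1.3 -0.  -0.4] 0.0
```

The body would only just miss the bottle's cap, so I offset the gripper 9 mm away from it, open wider, and let the closing fingers draw the peg in.

```bash
python3 -m handwheel '[{"dx":0,"dy":0.9,"dz":0.5,"wx":0,"wy":0,"wz":0,"claw":5},{"dx":0,"dy":0,"dz":2,"wx":0,"wy":0,"wz":0,"claw":5},{"dx":0,"dy":0,"dz":1.8,"wx":0,"wy":0,"wz":0,"claw":5},{"dx":0,"dy":0,"dz":0.9,"wx":0,"wy":0,"wz":0,"claw":5},{"dx":0,"dy":0,"dz":0,"wx":0,"wy":0,"wz":0,"claw":5}]' | tail -3
python3 p.py 465.5 -4.8 3.5 -23.1
python3 -m handwheel '[{"dx":0,"dy":0,"dz":0,"wx":0,"wy":0,"wz":0,"claw":3},{"dx":0,"dy":0,"dz":0,"wx":0,"wy":0,"wz":0,"claw":1},{"dx":0,"dy":0,"dz":0,"wx":0,"wy":0,"wz":0,"claw":0.5},{"dx":0,"dy":0,"dz":0,"wx":0,"wy":0,"wz":0,"claw":0.5},{"dx":0,"dy":0,"dz":0,"wx":0,"wy":0,"wz":0,"claw":0.5}]' | tail -3
python3 p.py 488 -311 120 -10.4
```

```text
contact_force: [-0.5, -0.1, 0.4]
width: 0.05
grasp_force: 0.0
t 7.95 tip [461.5 -12.1   8.9] yaw -23.0 w [0.001 0.001 0.002] d [ 0.06 -0.81  0.54] q [ 19.  23. -37.  -0. -30.  48.] width 50.0 F [-0.5 -0.1  0.4] 0.0
contact_force: [-0.1, 0.3, -0.3]
width: 0.0177
grasp_force: 0.1
t 8.45 tip [462.6 -11.2   9.2] yaw -23.0 w [-0.    -0.001 -0.219] d [  7.92  29.02 -11.08] q [ 19.  23. -37.   0. -30.  48.] width 17.7 F [-0.1  0.3 -0.3] 0.1
```

```bash
python3 -m handwheel '[{"dx":0,"dy":0,"dz":0,"wx":0,"wy":0,"wz":0,"claw":2.5},{"dx":0,"dy":0,"dz":0.5,"wx":0,"wy":0,"wz":0,"claw":2.5},{"dx":0,"dy":0,"dz":0,"wx":0,"wy":0,"wz":0,"claw":0.5},{"dx":0,"dy":0,"dz":0,"wx":0,"wy":0,"wz":0,"claw":0.5},{"dx":0,"dy":0,"dz":0,"wx":0,"wy":0,"wz":0,"claw":0.5}]' | tail -3
python3 -m handwheel '[{"dx":0,"dy":0,"dz":0,"wx":0,"wy":0,"wz":0,"claw":0.5}]' | tail -3
python3 p.py 488 -311 120 -10.4
```

```text
contact_force: [0.6, 0.3, -0.1]
width: 0.0147
grasp_force: 29.9
contact_force: [-0.4, -0.2, -0.3]
width: 0.0146
grasp_force: 29.9
t 9.05 tip [462.3 -11.4   3.9] yaw -23.0 w [ 0.     0.    -0.219] d [  7.93  29.   -11.61] q [ 19.  24. -37.   0. -29.  48.] width 14.6 F [-0.4 -0.2 -0.3] 29.9
```

```bash
python3 -m handwheel '[{"dx":0,"dy":0,"dz":-3.6,"wx":0,"wy":0,"wz":0,"claw":0.5},{"dx":0,"dy":0,"dz":-4,"wx":0,"wy":0,"wz":-0.11,"claw":0.5},{"dx":0,"dy":0,"dz":-4,"wx":0,"wy":0,"wz":-0.11,"claw":0.5},{"dx":1.2,"dy":4.3,"dz":0,"wx":0,"wy":0,"wz":0,"claw":0.5},{"dx":1.2,"dy":4.3,"dz":0,"wx":0,"wy":0,"wz":0,"claw":0.5}]' >/dev/null
python3 -m handwheel '[{"dx":1.1,"dy":4.1,"dz":0,"wx":0,"wy":0,"wz":0,"claw":0.5},{"dx":1.1,"dy":4.1,"dz":0,"wx":0,"wy":0,"wz":0,"claw":0.5},{"dx":1.1,"dy":4.1,"dz":0,"wx":0,"wy":0,"wz":0,"claw":0.5},{"dx":1.1,"dy":4.1,"dz":0,"wx":0,"wy":0,"wz":0,"claw":0.5},{"dx":1.1,"dy":4,"dz":0,"wx":0,"wy":0,"wz":0,"claw":0.5}]' >/dev/null
python3 -m handwheel '[{"dx":0,"dy":0,"dz":0,"wx":0,"wy":0,"wz":0,"claw":0.5},{"dx":0,"dy":0,"dz":0,"wx":0,"wy":0,"wz":0,"claw":0.5}]' >/dev/null
python3 p.py 488 -311 11 -10.4
python3 - <<'E'
from m import *
d=snap('wrist'); save(d,'w5.png')
E
```

```text
t 10.25 tip [ 487.2 -311.5  119.3] yaw -10.5 w [-0.     0.001 -0.002] d [ 0.05 -0.07 10.83] q [-17.  23. -14.  -0. -53.  96.] width 14.7 F [ 0.6 -0.3 -0.2] 29.9
```

View pics/w5.png

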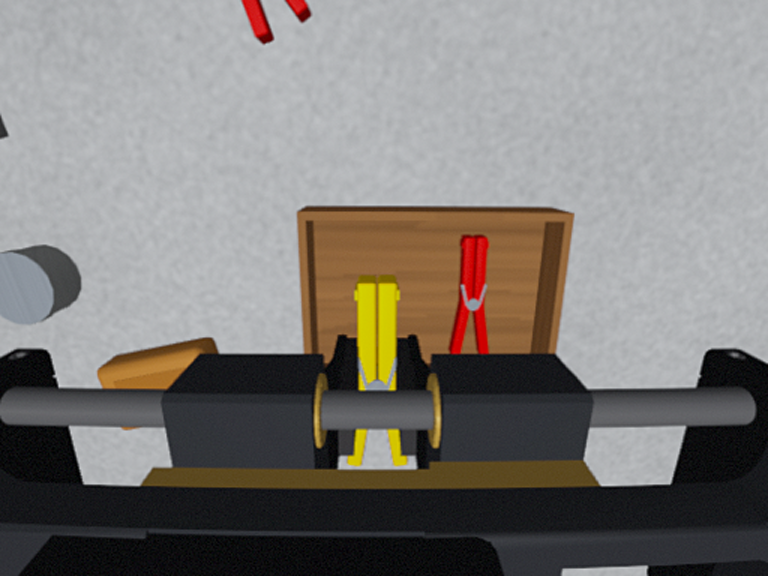

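The red peg lies along the box's x axis at (470,295). The yellow peg is held squarely at (377,370), above the free left half of the box. I'll lay it down.

```bash
python3 -m handwheel '[{"dx":0,"dy":0,"dz":4,"wx":0,"wy":0,"wz":0,"claw":0.5},{"dx":0,"dy":0,"dz":4,"wx":0,"wy":0,"wz":0,"claw":0.5},{"dx":0,"dy":0,"dz":1.8,"wx":0,"wy":0,"wz":0,"claw":0.5},{"dx":0,"dy":0,"dz":0.9,"wx":0,"wy":0,"wz":0,"claw":0.5},{"dx":0,"dy":0,"dz":0.1,"wx":0,"wy":0,"wz":0,"claw":0.5}]'
python3 -m handwheel '[{"dx":0,"dy":0,"dz":0,"wx":0,"wy":0,"wz":0,"claw":3.2},{"dx":0,"dy":0,"dz":0,"wx":0,"wy":0,"wz":0,"claw":3.2},{"dx":0,"dy":0,"dz":0,"wx":0,"wy":0,"wz":0,"claw":3.2},{"dx":0,"dy":0,"dz":-3,"wx":0,"wy":0,"wz":0,"claw":3.2},{"dx":0,"dy":0,"dz":-5,"wx":0,"wy":0,"wz":0,"claw":7}]' | tail -3
python3 -m handwheel '[{"dx":0,"dy":0,"dz":-5,"wx":0,"wy":0,"wz":0,"claw":7},{"dx":0,"dy":0,"dz":0,"wx":0,"wy":0,"wz":0,"claw":7}]' | tail -3
python3 p.py 390 140 150 -10.4
```

```text
time: 10.8
position: [0.488, -0.3098, 0.1935]
eef_rot: [[0.984, -0.178, -0.002], [-0.178, -0.984, 0.0], [-0.002, -0.0, -1.0]]
contact_force: [-1.0, 0.6, 0.3]
width: 0.0145
grasp_force: 29.9
contact_force: [1.3, -1.2, -0.5]
width: 0.0344
grasp_force: 0.0
contact_force: [-0.3, 0.2, -0.0]
width: 0.0481
grasp_force: 0.0
t 11.5 tip [ 492.7 -313.2  151. ] yaw -10.3 w [ 0.004 -0.018  0.002] d [-17.96 -42.64   0.1 ] q [-16.  21. -12.   0. -56.  96.] width 48.1 F [-0.3  0.2 -0. ] 0.0
```

```bash
python3 -m handwheel '[{"dx":-2,"dy":-4.5,"dz":0,"wx":0,"wy":0,"wz":0,"claw":7.5},{"dx":-2,"dy":-4.5,"dz":0,"wx":0,"wy":0,"wz":0,"claw":7.5},{"dx":-2,"dy":-4.5,"dz":0,"wx":0,"wy":0,"wz":0,"claw":7.5},{"dx":-2,"dy":-4.5,"dz":0,"wx":0,"wy":0,"wz":0,"claw":7.5},{"dx":-2,"dy":-4.5,"dz":0,"wx":0,"wy":0,"wz":0,"claw":7.5}]' >/dev/null
python3 -m handwheel '[{"dx":-2,"dy":-4.5,"dz":0,"wx":0,"wy":0,"wz":0,"claw":7.5},{"dx":-2,"dy":-4.5,"dz":0,"wx":0,"wy":0,"wz":0,"claw":7.5},{"dx":-2,"dy":-4.5,"dz":0,"wx":0,"wy":0,"wz":0,"claw":7.5},{"dx":-2,"dy":-4.5,"dz":0,"wx":0,"wy":0,"wz":0,"claw":7.5},{"dx":-1,"dy":-4.5,"dz":0,"wx":0,"wy":0,"wz":0.14,"claw":7.5}]' >/dev/null
python3 -m handwheel '[{"dx":0,"dy":0,"dz":0,"wx":0,"wy":0,"wz":0.14,"claw":7.5},{"dx":0,"dy":0,"dz":0,"wx":0,"wy":0,"wz":0.13,"claw":7.5},{"dx":0,"dy":0,"dz":0,"wx":0,"wy":0,"wz":0,"claw":7.5},{"dx":0,"dy":0,"dz":0,"wx":0,"wy":0,"wz":0,"claw":7.5}]' | tail -1
python3 p.py 441 149 60 -34
python3 - <<'E'
from m import *
d=snap('wrist'); save(d,'w6.png')
for c in ['blue','green','dish']:
    for k in blobs(d,c): print(c,(k.mean(0)*1.5).astype(int),rect(d,k,.046))
E
```

```text
grasp_force: 0.0
t 12.9 tip [382.2 163.4 142.3] yaw -33.3 w [-0.001 -0.     0.013] d [ 5.68 -2.11  8.23] q [ 46.   6. -34.   0. -50.  11.] width 74.8 F [ 0.5 -0.3  0.5] 0.0
blue [346 200] [436.6 147.8  44.7  44.7  85.1]
green [149  20] [575.5 185.9  60.5  28.8  54.7]
dish [ 90 295] [477.3 324.6 107.9  73.4 -90. ]
dish [345 200] [436.6 147.9  42.4  41.8 -75.1]
```

View pics/w6.png

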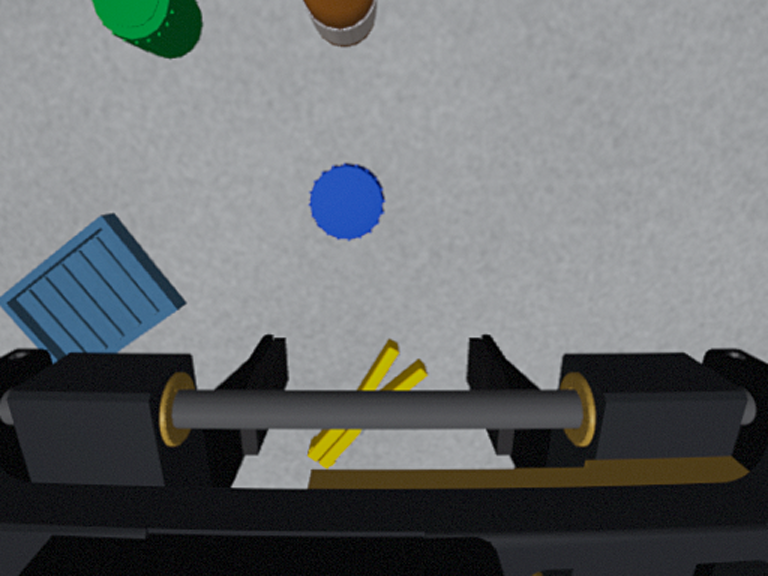

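The blue cap's round top is at (346,201). The dish is at (90,290), the bottle at the top (345,15) and the green cap at (150,20).

```bash
python3 p.py 436.6 147.8 24 -33.3; python3 -m handwheel '[{"dx":2.7,"dy":-1.1,"dz":2,"wx":0,"wy":0,"wz":0,"claw":7.5},{"dx":2.7,"dy":-1,"dz":2,"wx":0,"wy":0,"wz":0,"claw":7.5},{"dx":0,"dy":0,"dz":3,"wx":0,"wy":0,"wz":0,"claw":7.5},{"dx":0,"dy":0,"dz":0,"wx":0,"wy":0,"wz":0,"claw":7.5}]' >/dev/null
python3 p.py 436.6 147.8 24 -33.3
```

```text
t 12.95 tip [382.3 163.3 142.2] yaw -33.3 w [-0.001 -0.    -0.001] d [ 5.4  -1.7  11.82] q [ 46.   6. -34.   0. -50.  11.] width 74.7 F [ 0.  -0.5 -0.3] 0.0
t 13.35 tip [436.8 148.9  68.8] yaw -33.5 w [ 0.008  0.003 -0.004] d [-0.02  0.24  4.48] q [ 39.  17. -33.  -0. -40.  17.] width 74.9 F [-1.3 -0.7 -0.5] 0.0
```

```bash
python3 -m handwheel '[{"dx":0,"dy":0.3,"dz":2.4,"wx":0,"wy":0,"wz":0,"claw":7.5},{"dx":0,"dy":0,"dz":2,"wx":0,"wy":0,"wz":0,"claw":7.5},{"dx":0,"dy":0,"dz":0,"wx":0,"wy":0,"wz":0,"claw":5},{"dx":0,"dy":0,"dz":0,"wx":0,"wy":0,"wz":0,"claw":3.5},{"dx":0,"dy":0,"dz":0,"wx":0,"wy":0,"wz":0,"claw":3.5}]' | tail -3
python3 -m handwheel '[{"dx":0,"dy":0,"dz":0,"wx":0,"wy":0,"wz":0,"claw":3.5},{"dx":0,"dy":0,"dz":0,"wx":0,"wy":0,"wz":0,"claw":3.5},{"dx":0,"dy":0,"dz":0,"wx":0,"wy":0,"wz":0,"claw":3.5}]' | tail -3
python3 p.py 675 -51 120 -33.3
```

```text
contact_force: [-0.7, -0.9, 0.6]
width: 0.0582
grasp_force: 0.0
contact_force: [-1.4, 0.6, 5.2]
width: 0.0434
grasp_force: 30.0
t 14.15 tip [437.6 149.2  28.9] yaw -33.4 w [-0.002 -0.001 -0.002] d [30.84  3.67 -9.11] q [ 39.  21. -36.   0. -33.  18.] width 43.4 F [-1.4  0.6  5.2] 30.0
```

```bash
python3 -m handwheel '[{"dx":0,"dy":0,"dz":-2.5,"wx":0,"wy":0,"wz":0,"claw":3.5},{"dx":0,"dy":0,"dz":-5,"wx":0,"wy":0,"wz":0,"claw":3.5},{"dx":0,"dy":0,"dz":-5,"wx":0,"wy":0,"wz":0,"claw":3.5},{"dx":2.8,"dy":0.3,"dz":0,"wx":0,"wy":0,"wz":0,"claw":3.5},{"dx":4,"dy":0.5,"dz":0,"wx":0,"wy":0,"wz":0,"claw":3.5}]' >/dev/null
python3 -m handwheel '[{"dx":4,"dy":0.5,"dz":0,"wx":0,"wy":0,"wz":0,"claw":3.5},{"dx":4,"dy":0.5,"dz":0,"wx":0,"wy":0,"wz":0,"claw":3.5},{"dx":4,"dy":0.5,"dz":0,"wx":0,"wy":0,"wz":0,"claw":3.5},{"dx":4,"dy":0.5,"dz":0,"wx":0,"wy":0,"wz":0,"claw":3.5},{"dx":0,"dy":0,"dz":0,"wx":0,"wy":0,"wz":0,"claw":3.5}]' >/dev/null
python3 -m handwheel '[{"dx":0,"dy":0,"dz":0,"wx":0,"wy":0,"wz":0,"claw":3.5}]' |tail -3
python3 p.py 675 -51 120 -33.3
python3 - <<'E'
from m import *
d=snap('wrist'); save(d,'w7.png'); np.savez('w7.npz',**d)
E
```

```text
contact_force: [-0.9, -0.9, -0.2]
width: 0.0429
grasp_force: 30.0
t 15.25 tip [611.6  -0.9 151.9] yaw -33.5 w [ 0.001  0.002 -0.004] d [8.02 0.72 3.19] q [ 15.  24.  -7.  -0. -59.  41.] width 42.9 F [-0.9 -0.9 -0.2] 30.0
```

View pics/w7.png

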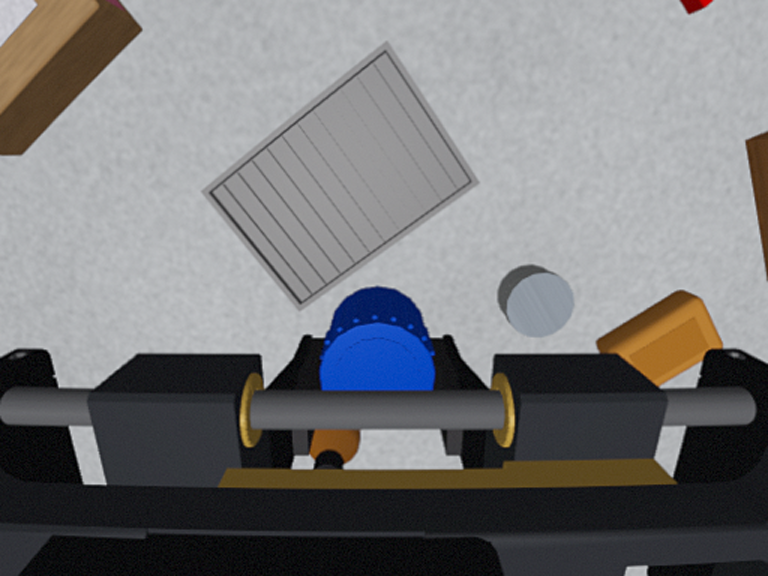

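The blue cap is held upright at (378,350). The drip tray's outer corners are at (387,43), (478,182), (301,309) and (204,192).

```bash
python3 - <<'E'
from m import *
d=dict(np.load('w7.npz')); d['k1']=float(d['k1'])
r=rect(d,np.array([(387,43),(478,182),(301,309),(204,192)])/1.5,.012); print(r)
a=np.radians(r[4]); v=np.array([np.cos(a),np.sin(a)]); v*=np.sign(v[1]); print(r[:2]-36*v,r[:2]+36*v)
E
python3 p.py 673 -53 90 -33.3
```

```text
[675.  -14.8 157.7 107.5 -87.3]
[676.69583223 -50.7600355 ] [673.30416777  21.1600355 ]
t 15.3 tip [ 6.112e+02 -3.000e-01  1.523e+02] yaw -33.5 w [ 0.001  0.001 -0.003] d [8.03 1.03 6.23] q [ 15.  24.  -7.  -0. -59.  41.] width 42.9 F [-0.7  0.  -0.1] 30.0
```

```bash
python3 -m handwheel '[{"dx":4.1,"dy":0.3,"dz":2,"wx":0,"wy":0,"wz":0,"claw":3.5},{"dx":4.1,"dy":0.3,"dz":2.5,"wx":0,"wy":0,"wz":0,"claw":3.5},{"dx":0,"dy":0,"dz":3,"wx":0,"wy":0,"wz":0,"claw":3.5},{"dx":0,"dy":0,"dz":2,"wx":0,"wy":0,"wz":0,"claw":3.5},{"dx":0,"dy":0,"dz":0,"wx":0,"wy":0,"wz":0,"claw":3.5}]' >/dev/null
python3 -m handwheel '[{"dx":0,"dy":0,"dz":0,"wx":0,"wy":0,"wz":0,"claw":3.5}]' |tail -3
python3 p.py 676.5 -51 37.5 -33.5
```

```text
contact_force: [0.6, 0.1, 0.5]
width: 0.043
grasp_force: 30.0
t 15.9 tip [677.  -49.5  58.7] yaw -33.3 w [ 0.    -0.     0.003] d [0.05 0.16 2.12] q [  9.  35.  -2.   0. -52.  47.] width 43.0 F [0.6 0.1 0.5] 30.0
```

```bash
python3 -m handwheel '[{"dx":0,"dy":0.1,"dz":1,"wx":0,"wy":0,"wz":0,"claw":3.5},{"dx":0,"dy":0,"dz":0.7,"wx":0,"wy":0,"wz":0,"claw":3.5},{"dx":0,"dy":0,"dz":0.2,"wx":0,"wy":0,"wz":0,"claw":3.5},{"dx":0,"dy":0,"dz":0.1,"wx":0,"wy":0,"wz":0,"claw":3.5},{"dx":0,"dy":0,"dz":0,"wx":0,"wy":0,"wz":0,"claw":3.5}]' |grep -E "pos|cont"
python3 -m handwheel '[{"dx":0,"dy":0,"dz":0.05,"wx":0,"wy":0,"wz":0,"claw":3.5},{"dx":0,"dy":0,"dz":0,"wx":0,"wy":0,"wz":0,"claw":3.5}]' |grep -E "pos|cont"
python3 p.py 676.5 -51 37.5 -33.5
```

```text
position: [0.6766, -0.0512, 0.2203]
contact_force: [0.1, 0.6, -0.2]
position: [0.6766, -0.0513, 0.2198]
contact_force: [0.2, -0.5, -0.2]
t 16.6 tip [676.7 -51.3  37.6] yaw -33.4 w [-0.    -0.     0.001] d [-0.03 -0.01  0.01] q [  9.  36.  -3.   0. -50.  47.] width 43.1 F [ 0.2 -0.5 -0.2] 30.0
```

No contact yet, so I'll feel downward in small steps.

```bash
python3 -m handwheel '[{"dx":0,"dy":0,"dz":0.1,"wx":0,"wy":0,"wz":0,"claw":3.5},{"dx":0,"dy":0,"dz":0,"wx":0,"wy":0,"wz":0,"claw":3.5}]' |grep -E "pos|cont"
python3 -m handwheel '[{"dx":0,"dy":0,"dz":0.1,"wx":0,"wy":0,"wz":0,"claw":3.5},{"dx":0,"dy":0,"dz":0,"wx":0,"wy":0,"wz":0,"claw":3.5}]' |grep -E "pos|cont"
```

```text
position: [0.6767, -0.0512, 0.2192]
contact_force: [-0.4, 0.5, 1.9]
position: [0.6767, -0.0512, 0.2191]
contact_force: [-2.7, 0.4, 6.0]
```

```bash
python3 -m handwheel '[{"dx":0,"dy":0,"dz":0,"wx":0,"wy":0,"wz":0,"claw":6},{"dx":0,"dy":0,"dz":0,"wx":0,"wy":0,"wz":0,"claw":6},{"dx":0,"dy":0,"dz":0,"wx":0,"wy":0,"wz":0,"claw":6},{"dx":0,"dy":0,"dz":-2,"wx":0,"wy":0,"wz":0,"claw":7},{"dx":0,"dy":0,"dz":-5,"wx":0,"wy":0,"wz":0,"claw":7.5}]' >/dev/null
python3 -m handwheel '[{"dx":0,"dy":0,"dz":-4,"wx":0,"wy":0,"wz":0,"claw":7.5},{"dx":-3.3,"dy":-2.9,"dz":0,"wx":0,"wy":0,"wz":0,"claw":7.5},{"dx":-3.3,"dy":-2.9,"dz":0,"wx":0,"wy":0,"wz":0,"claw":7.5},{"dx":-3.3,"dy":-2.9,"dz":0,"wx":0,"wy":0,"wz":0,"claw":7.5},{"dx":-3.3,"dy":-2.9,"dz":0,"wx":0,"wy":0,"wz":0,"claw":7.5}]' >/dev/null
python3 -m handwheel '[{"dx":-3.3,"dy":-2.9,"dz":0,"wx":0,"wy":0,"wz":0,"claw":7.5},{"dx":-3.3,"dy":-2.9,"dz":0,"wx":0,"wy":0,"wz":0,"claw":7.5},{"dx":-3.2,"dy":-2.6,"dz":0,"wx":0,"wy":0,"wz":0,"claw":7.5},{"dx":0,"dy":0,"dz":0,"wx":0,"wy":0,"wz":0.14,"claw":7.5},{"dx":0,"dy":0,"dz":0,"wx":0,"wy":0,"wz":0.14,"claw":7.5}]' >/dev/null
python3 -m handwheel '[{"dx":0,"dy":0,"dz":0,"wx":0,"wy":0,"wz":0.14,"claw":7.5},{"dx":0,"dy":0,"dz":0,"wx":0,"wy":0,"wz":0.14,"claw":7.5},{"dx":0,"dy":0,"dz":0,"wx":0,"wy":0,"wz":0.14,"claw":7.5},{"dx":0,"dy":0,"dz":0,"wx":0,"wy":0,"wz":0.14,"claw":7.5},{"dx":0,"dy":0,"dz":0,"wx":0,"wy":0,"wz":0.14,"claw":7.5}]' >/dev/null
python3 -m handwheel '[{"dx":0,"dy":0,"dz":0,"wx":0,"wy":0,"wz":0,"claw":7.5},{"dx":0,"dy":0,"dz":0,"wx":0,"wy":0,"wz":0,"claw":7.5}]' | tail -1
python3 p.py 595 183 26 -90
python3 - <<'E'
from m import *
d=snap('wrist'); save(d,'w8.png')
for c in ['blue','green']:
    for k in blobs(d,c): print(c,(k.mean(0)*1.5).astype(int),rect(d,k,.046 if c=='green' else .054))
E
```

```text
grasp_force: 0.0
t 19.2 tip [594.7 242.4 145.1] yaw -89.4 w [ 0.   -0.    0.01] d [ 5.94 -0.02 11.91] q [ 37.  27.  -3.  -0. -60. -36.] width 74.9 F [-0.3 -0.9  0.5] 0.0
green [375 194] [593.9 183.1  44.1  43.9  82.4]
```

View pics/w8.png

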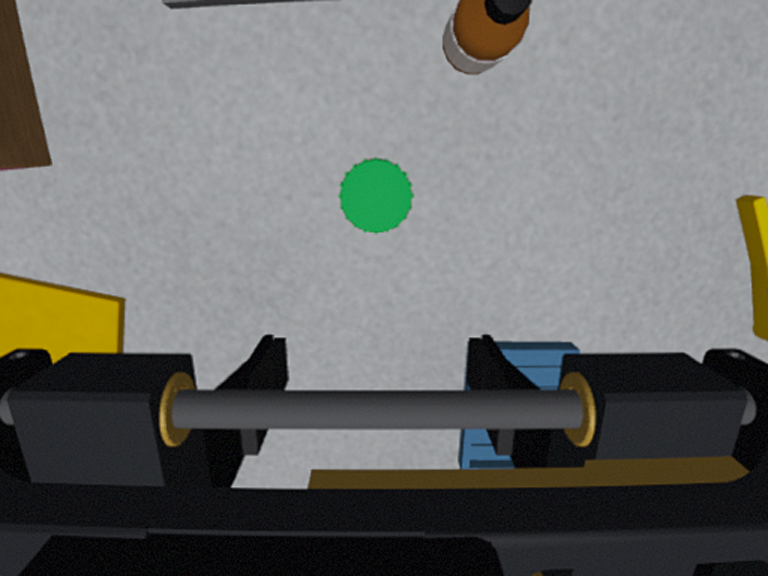

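The green cap is at (376,195), directly ahead. The bottle is at (490,30), clear of the fingers.

```bash
python3 -m handwheel '[{"dx":3,"dy":0.1,"dz":2,"wx":0,"wy":0,"wz":0.01,"claw":7.5},{"dx":3,"dy":0,"dz":2,"wx":0,"wy":0,"wz":0,"claw":7.5},{"dx":0,"dy":0,"dz":3,"wx":0,"wy":0,"wz":0,"claw":7.5},{"dx":0,"dy":0,"dz":0,"wx":0,"wy":0,"wz":0,"claw":7.5}]' >/dev/null
python3 p.py 594 183 26 -90
python3 -m handwheel '[{"dx":0,"dy":0,"dz":2.7,"wx":0,"wy":0,"wz":0,"claw":7.5},{"dx":0,"dy":0,"dz":2.2,"wx":0,"wy":0,"wz":0,"claw":7.5},{"dx":0,"dy":0,"dz":0,"wx":0,"wy":0,"wz":0,"claw":7.5}]' |tail -3
python3 p.py 594 183 26 -90
python3 -m handwheel '[{"dx":0,"dy":0,"dz":0,"wx":0,"wy":0,"wz":0,"claw":5.5},{"dx":0,"dy":0,"dz":0,"wx":0,"wy":0,"wz":0,"claw":3.5},{"dx":0,"dy":0,"dz":0,"wx":0,"wy":0,"wz":0,"claw":3.5},{"dx":0,"dy":0,"dz":0,"wx":0,"wy":0,"wz":0,"claw":3.5},{"dx":0,"dy":0,"dz":0,"wx":0,"wy":0,"wz":0,"claw":3.5}]' |tail -3
python3 -m handwheel '[{"dx":0,"dy":0,"dz":0,"wx":0,"wy":0,"wz":0,"claw":3.5}]' |tail -3
python3 p.py 673 21 150 -90
```

```text
t 19.65 tip [591.1 180.2  71.5] yaw -90.2 w [ 0.008 -0.004 -0.003] d [-0.21 -0.14  4.55] q [ 32.  30. -11.  -0. -50. -32.] width 74.8 F [-0.3 -0.2 -1.4] 0.0
contact_force: [-0.9, 0.1, -0.0]
width: 0.0751
grasp_force: 0.0
t 19.95 tip [592.5 182.2  24.6] yaw -90.1 w [ 0.004 -0.002 -0.001] d [-0.04 -0.07 -0.14] q [ 32.  33. -13.  -0. -44. -32.] width 75.1 F [-0.9  0.1 -0. ] 0.0
contact_force: [-0.9, 0.3, 3.0]
width: 0.0444
grasp_force: 30.0
contact_force: [-1.6, -0.4, 3.6]
width: 0.0443
grasp_force: 30.0
t 20.55 tip [594.4 182.6  27.3] yaw -90.1 w [-0.001  0.001 -0.002] d [ 16.15  -7.88 -12.27] q [ 32.  33. -13.   0. -44. -32.] width 44.3 F [-1.6 -0.4  3.6] 30.0
```

```bash
python3 -m handwheel '[{"dx":0,"dy":0,"dz":-2.3,"wx":0,"wy":0,"wz":0,"claw":3.5},{"dx":0,"dy":0,"dz":-5,"wx":0,"wy":0,"wz":0,"claw":3.5},{"dx":0,"dy":0,"dz":-5,"wx":0,"wy":0,"wz":0,"claw":3.5},{"dx":2.6,"dy":-2.6,"dz":0,"wx":0,"wy":0,"wz":0,"claw":3.5},{"dx":2.6,"dy":-2.6,"dz":0,"wx":0,"wy":0,"wz":0,"claw":3.5}]' >/dev/null
python3 -m handwheel '[{"dx":2.6,"dy":-2.6,"dz":0,"wx":0,"wy":0,"wz":0,"claw":3.5},{"dx":0,"dy":0,"dz":0,"wx":0,"wy":0,"wz":0,"claw":3.5},{"dx":0,"dy":0,"dz":0,"wx":0,"wy":0,"wz":0,"claw":3.5}]' |tail -3
python3 p.py 673 22 60 -88
python3 - <<'E'
from m import *
d=snap('wrist'); save(d,'w9.png')
for k in blobs(d,'blue'): print((k.mean(0)*1.5).astype(int),rect(d,k,.054))
E
```

```text
contact_force: [0.5, 0.4, -0.6]
width: 0.0441
grasp_force: 30.0
t 21.35 tip [671.6 103.3 148.5] yaw -90.3 w [ 0.002 -0.    -0.04 ] d [8.13 0.17 8.85] q [ 22.  30.   3.  -0. -63. -23.] width 44.1 F [ 0.5  0.4 -0.6] 30.0
[364  42] [ 6.754e+02 -4.090e+01  4.520e+01  3.730e+01 -3.000e-01]
```

View pics/w9.png

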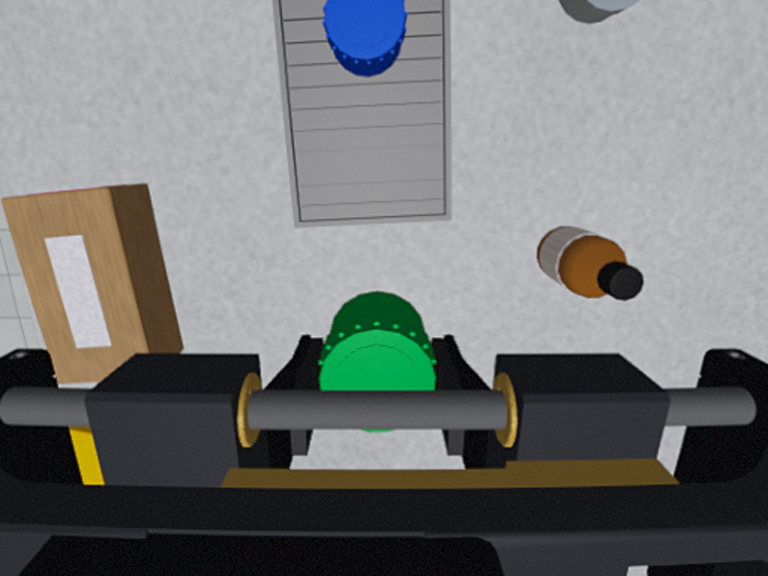

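The blue cap stands upright on the ribs at (365,30). The green cap is held at (378,360), and the near half of the tray (370,170) is free.

```bash
python3 -m handwheel '[{"dx":3.9,"dy":0,"dz":2,"wx":0,"wy":0,"wz":0,"claw":3.5},{"dx":4,"dy":-0.1,"dz":3,"wx":0,"wy":0,"wz":0,"claw":3.5},{"dx":0,"dy":0,"dz":3.5,"wx":0,"wy":0,"wz":0,"claw":3.5},{"dx":0,"dy":0,"dz":1.5,"wx":0,"wy":0,"wz":0,"claw":3.5},{"dx":0,"dy":0,"dz":0,"wx":0,"wy":0,"wz":0,"claw":3.5}]' >/dev/null
python3 -m handwheel '[{"dx":0,"dy":0,"dz":0.7,"wx":0,"wy":0,"wz":0,"claw":3.5},{"dx":0,"dy":0,"dz":0,"wx":0,"wy":0,"wz":0,"claw":3.5}]' |tail -3
python3 p.py 673 23 35.3 -90
```

```text
contact_force: [-0.4, 0.0, -0.5]
width: 0.0441
grasp_force: 30.0
t 22.1 tip [673.1  26.5  43.4] yaw -90.1 w [-0.002  0.    -0.001] d [ 0.34 -0.02  0.81] q [ 16.  36.  -4.   0. -50. -16.] width 44.1 F [-0.4  0.  -0.5] 30.0
```

```bash
python3 -m handwheel '[{"dx":0.3,"dy":0,"dz":0.4,"wx":0,"wy":0,"wz":0,"claw":3.5},{"dx":0,"dy":0,"dz":0.25,"wx":0,"wy":0,"wz":0,"claw":3.5},{"dx":0,"dy":0,"dz":0,"wx":0,"wy":0,"wz":0,"claw":3.5}]' |grep -E "pos|cont"
python3 -m handwheel '[{"dx":0,"dy":0,"dz":0.1,"wx":0,"wy":0,"wz":0,"claw":3.5},{"dx":0,"dy":0,"dz":0,"wx":0,"wy":0,"wz":0,"claw":3.5}]' |grep -E "pos|cont"
python3 -m handwheel '[{"dx":0,"dy":0,"dz":0.1,"wx":0,"wy":0,"wz":0,"claw":3.5},{"dx":0,"dy":0,"dz":0,"wx":0,"wy":0,"wz":0,"claw":3.5}]' |grep -E "pos|cont"
```

```text
position: [0.6724, 0.0222, 0.2182]
contact_force: [-0.5, 0.1, -0.5]
position: [0.6726, 0.0222, 0.2175]
contact_force: [-1.0, -0.2, 0.5]
position: [0.6726, 0.0222, 0.2175]
contact_force: [-2.3, 0.7, 5.4]
```

```bash
python3 -m handwheel '[{"dx":0,"dy":0,"dz":0,"wx":0,"wy":0,"wz":0,"claw":6},{"dx":0,"dy":0,"dz":0,"wx":0,"wy":0,"wz":0,"claw":6},{"dx":0,"dy":0,"dz":0,"wx":0,"wy":0,"wz":0,"claw":6},{"dx":0,"dy":0,"dz":-2,"wx":0,"wy":0,"wz":0,"claw":7},{"dx":0,"dy":0,"dz":-5,"wx":0,"wy":0,"wz":0,"claw":7.5}]' >/dev/null
python3 -m handwheel '[{"dx":0,"dy":0,"dz":-4,"wx":0,"wy":0,"wz":0,"claw":7.5},{"dx":1.7,"dy":3.8,"dz":0,"wx":0,"wy":0,"wz":0,"claw":7.5},{"dx":1.7,"dy":3.8,"dz":0,"wx":0,"wy":0,"wz":0,"claw":7.5},{"dx":1.7,"dy":3.8,"dz":0,"wx":0,"wy":0,"wz":0,"claw":7.5},{"dx":1.7,"dy":3.8,"dz":0,"wx":0,"wy":0,"wz":0,"claw":7.5}]' >/dev/null
python3 -m handwheel '[{"dx":1.7,"dy":3.8,"dz":0,"wx":0,"wy":0,"wz":0,"claw":7.5},{"dx":1.7,"dy":3.8,"dz":0,"wx":0,"wy":0,"wz":0,"claw":7.5},{"dx":0,"dy":0,"dz":0,"wx":0,"wy":0,"wz":0,"claw":7.5},{"dx":0,"dy":0,"dz":0,"wx":0,"wy":0,"wz":0,"claw":7.5}]' |tail -1
python3 p.py 445 -153 10 -90
python3 - <<'E'
from m import *
d=snap('wrist'); save(d,'w10.png')
for k in blobs(d,'soap',110,500): print((k.mean(0)*1.5).astype(int),rect(d,k,.024))
E
```

```text
grasp_force: 0.0
t 24.2 tip [444.1 -79.5 144.4] yaw -90.2 w [-0.001  0.    -0.003] d [ 7.35 -0.12 13.44] q [ 11.  10. -30.   0. -51. -11.] width 75.0 F [ 0.3 -0.5  0.5] 0.0
[374 171] [ 442.5 -152.2   58.3   36.5  -86.1]
```

View pics/w10.png

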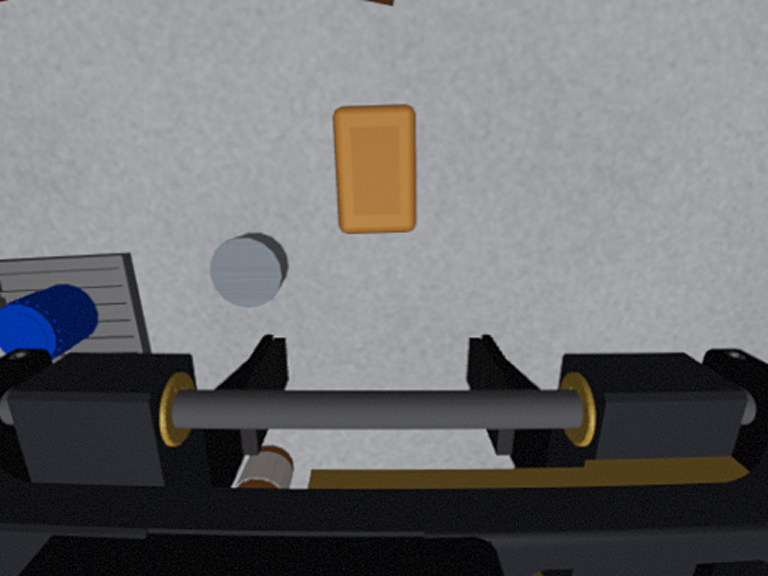

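The soap is at (375,169) and nearly square to the gripper. The mask caught only the inset panel, so I'll widen it.

```bash
python3 - <<'E'
from m import *
d=snap('wrist'); H['soap']=[(5,24)]
for k in blobs(d,'soap',70,1500):
    for z in(.015,.024): print((k.mean(0)*1.5).astype(int),rect(d,k,z))
print(rect(d,np.array([(350,126),(399,125),(400,214),(353,216)])/1.5,.028))
E
python3 p.py 444 -152 11 -90
```

```text
[524 475] [ 3.124e+02  9.010e+01  3.788e+02  2.770e+01 -1.000e-01]
[524 475] [ 3.164e+02  8.240e+01  3.672e+02  2.690e+01 -1.000e-01]
[376 167] [ 443.4 -152.7   81.4   51.9  -88.8]
[376 167] [ 443.3 -152.9   78.9   50.3  -88.8]
[ 443.7 -152.2   55.3   30.5  -89.1]
t 24.3 tip [445.5 -79.  144.3] yaw -90.1 w [-0.001  0.    -0.002] d [ 7.3   0.12 13.33] q [ 11.  10. -29.   0. -51. -11.] width 74.8 F [-0.5  0.1  0.1] 0.0
```

```bash
python3 -m handwheel '[{"dx":3.7,"dy":0.1,"dz":2,"wx":0,"wy":0,"wz":-0.02,"claw":7.5},{"dx":3.7,"dy":0.1,"dz":3,"wx":0,"wy":0,"wz":0,"claw":7.5},{"dx":0,"dy":0,"dz":3,"wx":0,"wy":0,"wz":0,"claw":7.5},{"dx":0,"dy":0,"dz":0,"wx":0,"wy":0,"wz":0,"claw":7.5},{"dx":0,"dy":0,"dz":0,"wx":0,"wy":0,"wz":0,"claw":7.5}]' >/dev/null
python3 p.py 443.4 -152.5 12 -88.8
```

```text
t 24.8 tip [ 443.8 -153.1   63.8] yaw -88.9 w [ 0.001 -0.    -0.003] d [-0.05  0.05  5.18] q [  1.  18. -33.   0. -39.   0.] width 75.0 F [ 0.1 -0.8 -0.2] 0.0
```

```bash
python3 -m handwheel '[{"dx":0,"dy":0,"dz":3,"wx":0,"wy":0,"wz":0,"claw":7.5},{"dx":0,"dy":0,"dz":2,"wx":0,"wy":0,"wz":0,"claw":7.5},{"dx":0,"dy":0,"dz":0.1,"wx":0,"wy":0,"wz":0,"claw":7.5},{"dx":0,"dy":0,"dz":0,"wx":0,"wy":0,"wz":0,"claw":6},{"dx":0,"dy":0,"dz":0,"wx":0,"wy":0,"wz":0,"claw":4}]' >/dev/null
python3 -m handwheel '[{"dx":0,"dy":0,"dz":0,"wx":0,"wy":0,"wz":0,"claw":4},{"dx":0,"dy":0,"dz":0,"wx":0,"wy":0,"wz":0,"claw":4},{"dx":0,"dy":0,"dz":0,"wx":0,"wy":0,"wz":0,"claw":4},{"dx":0,"dy":0,"dz":0,"wx":0,"wy":0,"wz":0,"claw":4}]' |tail -3
python3 p.py 484 425 150 -88.8
```

```text
contact_force: [-0.2, 2.2, 5.9]
width: 0.0516
grasp_force: 30.0
t 25.7 tip [ 443.9 -153.2   14. ] yaw -89.0 w [-0.003 -0.    -0.003] d [-57.72  -5.27 -13.6 ] q [  1.  23. -36.   0. -31.   0.] width 51.6 F [-0.2  2.2  5.9] 30.0
```

```bash
python3 -m handwheel '[{"dx":0,"dy":0,"dz":-2,"wx":0,"wy":0,"wz":0,"claw":4},{"dx":0,"dy":0,"dz":-4,"wx":0,"wy":0,"wz":0,"claw":4},{"dx":0,"dy":0,"dz":-5,"wx":0,"wy":0,"wz":0,"claw":4},{"dx":0,"dy":0,"dz":-3,"wx":0,"wy":0,"wz":0,"claw":4},{"dx":-2.7,"dy":0,"dz":0,"wx":0,"wy":0,"wz":0,"claw":4}]' |tail -3
python3 -m handwheel '[{"dx":-4.5,"dy":-0.4,"dz":0,"wx":0,"wy":0,"wz":0,"claw":4},{"dx":-4.5,"dy":-0.4,"dz":0,"wx":0,"wy":0,"wz":0,"claw":4},{"dx":-4.5,"dy":-0.4,"dz":0,"wx":0,"wy":0,"wz":0,"claw":4},{"dx":-4.5,"dy":-0.4,"dz":0,"wx":0,"wy":0,"wz":0,"claw":4},{"dx":-4.5,"dy":-0.4,"dz":0,"wx":0,"wy":0,"wz":0,"claw":4}]' >/dev/null
python3 -m handwheel '[{"dx":-4.5,"dy":-0.4,"dz":0,"wx":0,"wy":0,"wz":0,"claw":4},{"dx":-4.5,"dy":-0.4,"dz":0,"wx":0,"wy":0,"wz":0,"claw":4},{"dx":-4.5,"dy":-0.4,"dz":0,"wx":0,"wy":0,"wz":0,"claw":4},{"dx":-4.5,"dy":-0.4,"dz":0,"wx":0,"wy":0,"wz":0,"claw":4},{"dx":-4.5,"dy":-0.4,"dz":0,"wx":0,"wy":0,"wz":0,"claw":4}]' >/dev/null
python3 -m handwheel '[{"dx":-4.5,"dy":-0.4,"dz":0,"wx":0,"wy":0,"wz":0,"claw":4},{"dx":-4,"dy":-0.4,"dz":0,"wx":0,"wy":0,"wz":0,"claw":4},{"dx":-2,"dy":-0.2,"dz":0,"wx":0,"wy":0,"wz":0,"claw":4},{"dx":0,"dy":0,"dz":0,"wx":0,"wy":0,"wz":0,"claw":4},{"dx":0,"dy":0,"dz":0,"wx":0,"wy":0,"wz":0,"claw":4}]' |tail -3
python3 p.py 484 351 80 -88.8
python3 - <<'E'
from m import *
d=snap('wrist'); save(d,'w11.png')
for k in blobs(d,'dish',70,1500): print((k.mean(0)*1.5).astype(int),rect(d,k,.016))
E
```

```text
contact_force: [0.9, -0.4, -2.4]
width: 0.0518
grasp_force: 30.0
contact_force: [0.3, -1.1, -1.9]
width: 0.0514
grasp_force: 30.0
t 27.7 tip [481.9 428.9 151.7] yaw -89.0 w [ 0.002 -0.002 -0.004] d [ 7.83 -0.01  7.17] q [ 56.  27.  -2.  -0. -61. -55.] width 51.4 F [ 0.3 -1.1 -1.9] 30.0
[376 159] [481.  351.8 112.   81.9  90. ]
```

View pics/w11.png

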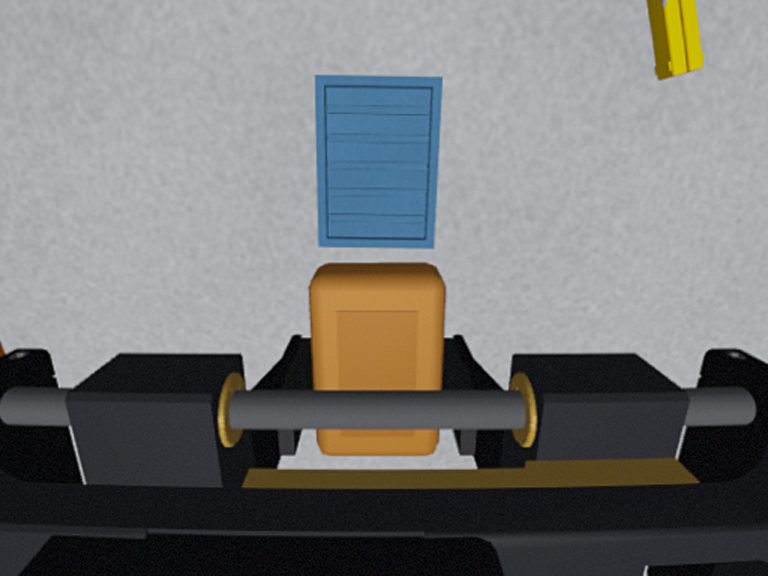

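The dish is at (378,160), with fitted size 112x82 mm and centre (481, 352). The soap is held level at (378,355) and lines up with the dish.

```bash
python3 -m handwheel '[{"dx":3.5,"dy":0.1,"dz":1,"wx":0,"wy":0,"wz":0.015,"claw":4},{"dx":3.2,"dy":0,"dz":2,"wx":0,"wy":0,"wz":0,"claw":4},{"dx":1,"dy":0,"dz":3,"wx":0,"wy":0,"wz":0,"claw":4},{"dx":0,"dy":0,"dz":3,"wx":0,"wy":0,"wz":0,"claw":4},{"dx":0,"dy":0,"dz":1,"wx":0,"wy":0,"wz":0,"claw":4}]' >/dev/null
python3 -m handwheel '[{"dx":0,"dy":0,"dz":0,"wx":0,"wy":0,"wz":0,"claw":4},{"dx":0,"dy":0,"dz":0,"wx":0,"wy":0,"wz":0,"claw":4}]' |tail -3
python3 p.py 481 351.8 25 -90
```

```text
contact_force: [0.4, -0.5, -1.3]
width: 0.0519
grasp_force: 30.0
t 28.45 tip [483.2 353.1  54.3] yaw -89.8 w [-0.002  0.001  0.003] d [0.11 0.19 2.93] q [ 52.  29. -15.   0. -46. -52.] width 51.9 F [ 0.4 -0.5 -1.3] 30.0
```

```bash
python3 -m handwheel '[{"dx":0.1,"dy":0.15,"dz":1.2,"wx":0,"wy":0,"wz":0,"claw":4},{"dx":0,"dy":0,"dz":0.9,"wx":0,"wy":0,"wz":0,"claw":4},{"dx":0,"dy":0,"dz":0.4,"wx":0,"wy":0,"wz":0,"claw":4},{"dx":0,"dy":0,"dz":0,"wx":0,"wy":0,"wz":0,"claw":4},{"dx":0,"dy":0,"dz":0,"wx":0,"wy":0,"wz":0,"claw":4}]' |grep -E "pos|cont"
python3 -m handwheel '[{"dx":0,"dy":0,"dz":0.15,"wx":0,"wy":0,"wz":0,"claw":4},{"dx":0,"dy":0,"dz":0.1,"wx":0,"wy":0,"wz":0,"claw":4},{"dx":0,"dy":0,"dz":0,"wx":0,"wy":0,"wz":0,"claw":4}]' |grep -E "pos|cont"
python3 p.py 481 351.8 24 -90
```

```text
position: [0.481, 0.3517, 0.2101]
contact_force: [0.4, -0.3, -2.2]
position: [0.4809, 0.3515, 0.2076]
contact_force: [-0.3, 0.4, -1.7]
t 29.25 tip [480.9 351.5  25.4] yaw -89.9 w [ 0.    -0.     0.002] d [-0.03 -0.01  0.14] q [ 52.  31. -17.  -0. -42. -52.] width 51.9 F [-0.3  0.4 -1.7] 30.0
```

```bash
python3 -m handwheel '[{"dx":0,"dy":0,"dz":0.1,"wx":0,"wy":0,"wz":0,"claw":4},{"dx":0,"dy":0,"dz":0,"wx":0,"wy":0,"wz":0,"claw":4}]' |grep -E "pos|cont"
python3 -m handwheel '[{"dx":0,"dy":0,"dz":0.1,"wx":0,"wy":0,"wz":0,"claw":4},{"dx":0,"dy":0,"dz":0,"wx":0,"wy":0,"wz":0,"claw":4}]' |grep -E "pos|cont"
```

```text
position: [0.4809, 0.3515, 0.2066]
contact_force: [-0.8, -0.1, -1.4]
position: [0.4809, 0.3516, 0.2063]
contact_force: [-1.7, -1.3, 4.5]
```

Contact with the ribs. I'll release, rise, back off and look.

```bash
python3 -m handwheel '[{"dx":0,"dy":0,"dz":0,"wx":0,"wy":0,"wz":0,"claw":6.2},{"dx":0,"dy":0,"dz":0,"wx":0,"wy":0,"wz":0,"claw":6.5},{"dx":0,"dy":0,"dz":0,"wx":0,"wy":0,"wz":0,"claw":6.5},{"dx":0,"dy":0,"dz":-2,"wx":0,"wy":0,"wz":0,"claw":7.5},{"dx":0,"dy":0,"dz":-5,"wx":0,"wy":0,"wz":0,"claw":7.5}]' |tail -2
python3 -m handwheel '[{"dx":0,"dy":0,"dz":-5,"wx":0,"wy":0,"wz":0,"claw":7.5},{"dx":-3.5,"dy":0,"dz":-1,"wx":0,"wy":0,"wz":0,"claw":7.5},{"dx":-4,"dy":0,"dz":0,"wx":0,"wy":0,"wz":0,"claw":7.5},{"dx":0,"dy":0,"dz":0,"wx":0,"wy":0,"wz":0,"claw":7.5},{"dx":0,"dy":0,"dz":0,"wx":0,"wy":0,"wz":0,"claw":7.5}]' |tail -1
python3 - <<'E'
from m import *
H['soap']=[(5,22)]; d=snap('wrist'); t=snap('top'); np.savez('t2.npz',**t)
for k in blobs(d,'soap',70,1500): print('soap w',rect(d,k,.03))
for k in blobs(d,'dish',70,800): print('dish w',rect(d,k,.016))
for k in blobs(t,'blue')+blobs(t,'green'): print('cap',rect(t,k,.046))
A=cv2.resize(d['img'][:200,100:400],(600,400))[:,:,::-1]; B=cv2.resize(t['img'][90:250,90:420],(800,388))[:,:,::-1]
im=np.zeros((600,800,3),np.uint8); im[:388]=B; im[388:,:318]=cv2.resize(A,(318,212)); cv2.imwrite('pics/fin.png',im)
E
```

```text
width: 0.0725
grasp_force: 0.0
grasp_force: 0.0
soap w [3.482e+02 5.896e+02 3.695e+02 2.710e+01 1.000e-01]
soap w [478.9 351.6  79.8  51.8 -89.7]
dish w [480.9 351.9 111.3  81.9 -89.9]
cap [ 6.725e+02 -5.140e+01  5.810e+01  4.360e+01 -4.000e-01]
cap [6.743e+02 2.400e+01 4.570e+01 4.340e+01 3.000e-01]
```

View pics/fin.png

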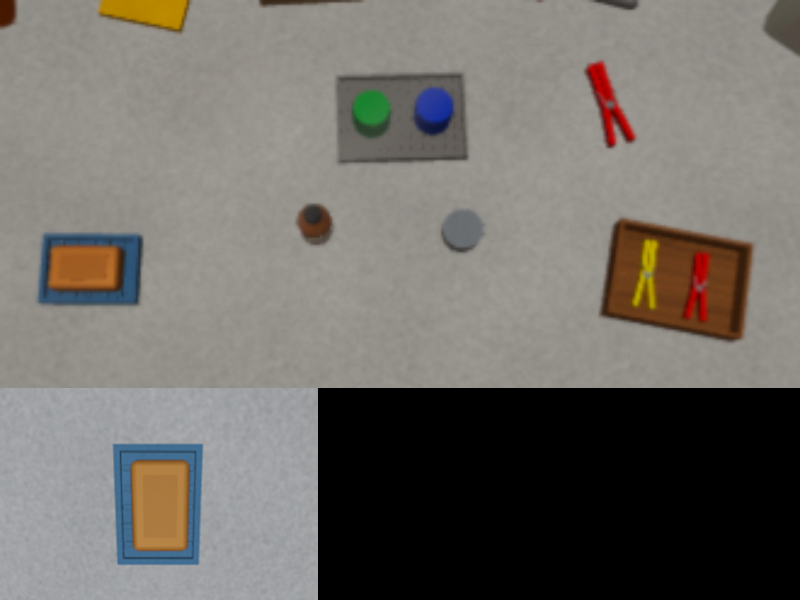

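The final view shows everything in place:
- **Pegs:** both small pegs lie in the box, at (648,275) and (700,287).
- **Caps:** both stand in the tray, at (372,110) and (434,108).
- **Soap:** it lies flat about 2 mm from the dish centre, at (161,505).
- **Left alone:** the bottle (315,222) and the tin (462,230) are still standing.

```bash
python3 -c "
from rig import robot
print(robot.hand_in())"
```

```text
the job is handed in; nothing more can be done
None
```

Job done and handed in: both small pegs are in the peg box, both caps stand mouth down in the drip tray, the soap lies flat about 2 mm from the middle of its dish, and the bottle and tin are still standing where they were.

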